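Put the calliper back in its foam-lined case

ROBOT

A 6-joint arm with a two-finger parallel gripper is mounted at the origin on a cart in front of the work surface, level with it; the furniture and walls round the work are solid. World frame = base frame: x ahead of the robot, y to its left, z up, the work surface at z = 0. Lengths are in m, angles in degrees, forces in N, time in s.
With the tool pointing down it reaches from about 0.35 to 0.875 m from the base axis. Payload 4.2 kg.
Tool frame: the origin (TCP) lies between the finger pads; the fingertips stand 17 mm ahead of it and the grasp point (between the pads) lies 2 mm behind it; z points along the fingers, y is the line along which they close (so a half turn about z gives the same grasp; the last joint's range is limited). The gripper opens to 87 mm and grips with 3 to 60 N. Pads are 19 mm wide; open, the fingers measure 117 mm over their backs; the gripper's body (75 mm by 190 mm) begins 51 mm behind the grasp point.
Start: joints at [-50.214, 22.042, 0.453, 0, -68.411, -14.817], TCP at [0.264, -0.567, 0.24] pointing down, gripper open.
Joint ranges: [-179.83, 179.83], [-69.29, 118.12], [-61.27, 80.66], [-181.25, 117.63], [-171.15, -9.14], [-177.46, 177.46]. Speed limits (degrees/s): [159.86, 159.86, 180, 180, 180, 180].

INTERFACE

Orientations are given as a 3x3 rotation matrix whose columns are the frame's x, y, z axes.
In Python, from station import r gives the robot as it stands.
- The arm moves only by the tool servo_tool, never from a script. Its argument "targets" is a list of rows, each a list of 5 numbers: the shift along the world's x, y, z in units of 30 mm (1.0 is 30 mm), then the turn about the world's z in rad, then the finger opening in mm, from 0 to 87. In form: [[x, y, z, turn, gripper], ...]. A call has exactly 5 rows; each row is the pose to reach, as a shift and turn from the pose commanded when the call began; what a row does not reach only later rows make up. A row lasts 1/12 s, in which the tool goes at most 41.7 mm and 7.16 degrees, less where a joint would pass 70% of its speed; a pose out of reach is approached as far as the arm can. A call with a gripper value outside its range is refused whole. The fingers move at their own pace and stop on an object; the grip force is fixed at half the most. Time passes only in rows, so rows that repeat a pose let the fingers close, or fill a call up. It gives the time, the measured TCP pose, the force, the opening and the grip force at its end, in the units of the state.
- r.sense(): the state, without advancing time (a new reading comes with each control period).
- r.capture(name): name is "scene" or "top" or "wrist"; returns a dict with "pixels" (420x560x3 uint8, red, green, blue), "fx", "fy", "cx", "cy" (pixels), "world_from_camera" (4x4, takes a point from camera to world coordinates). Camera axes: x right, y down, z forward; pixel columns grow to the right and rows downward; lengths in m; the calibration is good to about 2 mm. A picture is of the moment at which its call begins. There is no depth.
- r.finish_job(): hands the job in; it is judged then, once.
The state is a dict: "time_s": time; "joints": joint angles; "joint_velocities": joint speeds; "effort": joint torques, N m; "tcp_pos": TCP position; "ee_rot": TCP orientation; "wrist_force": force on the tool from outside, world axes, zero at the start; "moment": the same for the moment, N m; "gripper_width": opening from 0.0 (shut) to 1.0 (fully open); "gripper_force": force on a finger pad.
Only numpy, scipy, OpenCV 4.12 (cv2) and the standard library are available. Lean on these libraries where they do the work, as an engineer would, in place of code of your own. Each camera call takes 0.05 s, during which the arm holds its last target. There are 200 camera calls.

TASK

Put the calliper away in its case: turn it the one way round that its cut-out in the foam allows, let it into the cut-out, press it fully home along its whole length, and then shut the lid. The foam insert lies loose in the case, so the cut-out has to be found by feel or by sight. Leave the handpiece, chuck key, polishing wheel and wax box where they lie.

Things in the scene. Friction and masses are not known exactly. Their poses are not given: they have to be found in the camera images.
- calliper: steel calliper lying flat, face up, 150 x 52 x 10 mm, about 0.12 kg. Origin: middle of its outline, underside; x along the beam, y from the beam towards the jaw tips, z up. Beam: x -75 to 75, y -26 to -14, 8 mm thick. Slider and its jaw: x -48 to -18, y -24 to 26, 10 mm thick. Fixed jaw: x -72 to -62, y -20 to 26, 8 mm thick
- calliper_slider (a point): underside of the calliper's slider, at x -33, y 0 of the calliper, near its centre of mass; here it can be gripped across 52 mm, from the beam's outer edge (y -26) to the jaw tip (y 26), or else across the 12 mm beam right of the slider
- case: grey plastic case, short side to the robot, does not move; 146 x 206 mm (its x by y), walls 3 mm, rim 23 mm up. Origin: middle of its underside, x towards the hinge (to the robot's left), z up. A dark foam insert 120 x 190 mm lies in it, foam top 18 mm up. The insert is shifted up to 4 mm from centre along the case's x and along its y, either way, not turned; this shift is not reported
- cutout_centred (a point): middle of the cut-out's floor if the insert were centred: 10 mm above the case's underside, over its origin. The cut-out is 8 mm deep and follows the calliper with 1.75 mm to spare all round. It fits only with the calliper's x along the case's -y and the calliper's y along the case's +x; the calliper's origin then lies at the cut-out's middle, the beam flush with the foam
- finger_slot (a point): middle, on the floor, of the finger slot that crosses the cut-out at the slider (insert centred): 36 mm wide along the case's y, 100 mm long along its x, 8 mm deep, cut corners
- beam_end_seat (a point): floor of the cut-out under the beam's free end, 55 mm from the middle (insert centred). Soft sprung foam nubs, a pair here and a pair at the fixed jaw, pinch the calliper's edges: let in, it sinks about 3 mm and stops 4 to 5 mm above the floor; some 5 to 15 N push it past them, and one end can stay up while the other is home
- lid (a joint): lid angle, rad: 0 shut, 1.57 upright, 1.7 fully open (its stop). Stiff hinge: stays where it is near upright, and sinks shut slowly by its own weight once brought below about 1.1 rad
- lid_hinge (a point): middle of the hinge line, 23 mm over the worktop, 75.5 mm from the case's origin along its x; the line runs along the case's y. Shut, the lid reaches 149 mm back across the case and 18 mm up, 206 mm wide. Open, its free edge stands about 172 mm over the worktop and up to 37 mm beyond the hinge line: a finger can go behind it and draw it over
- handpiece: bystander: motor handpiece, 23 x 159 mm, lying on the right
- chuck_key: bystander: steel chuck key, 14 x 66 mm, lying left of the case near the worktop's front edge
- polish_wheel: bystander: cream polishing wheel, 64 mm across, 14 mm thick, lying behind the middle
- wax_box: bystander: low card box of wax sheets, 85 x 60 x 24 mm, farther left of the case

How it is judged:
By the outcome, as a careful person would: the job done as asked, in the order asked, and still so for the second after the job is handed in, with the robot touching nothing.
It also fails if it takes over 72 s, if anything falls off the work surface, if the arm or the gripper's body presses on something with over 40 N, if the wrist force passes 120 N, or if a joint passes its speed limit or range.

## Working session

There is one attempt and no reset: what is moved stays moved. The work goes in short steps, Python scripts to look and compute and a tool call to move; the robot and the scene stay as the last step left them, time stands still between calls to the robot, and variables do not carry over. Pictures are saved under pics/ and viewed, at most 14 in all, crops included, and the job is handed in when it is done.

Besides the shell and the picture viewer there is one more tool, called after ">>>" by a JSON object that holds its "api" and its "payload". servo_tool: Moves the arm, as the interface text tells. Its arguments: {"type":"object","properties":{"targets":{"type":"array","items":{"type":"array","items":{"type":"number"}}}},"required":["targets"]}

```bash
mkdir -p pics; ls
cat > h.py <<'E'
import numpy as np, cv2
from station import r
def cap(n,save=None):
    c=r.capture(n); c['pixels']=np.asarray(c['pixels'])
    if save:
        cv2.imwrite('pics/'+save,cv2.cvtColor(c['pixels'],cv2.COLOR_RGB2BGR)); np.save('pics/'+save+'.npy',c,allow_pickle=True)
    return c
def load(s): return np.load('pics/'+s+'.npy',allow_pickle=True).item()
def ray(c,u,v):
    M=np.array(c['world_from_camera']); d=M[:3,:3]@np.array([(u-c['cx'])/c['fx'],(v-c['cy'])/c['fy'],1.]); return M[:3,3],d
def onz(c,u,v,z):
    o,d=ray(c,u,v); return o+d*(z-o[2])/d[2]
def proj(c,p):
    q=np.linalg.inv(np.array(c['world_from_camera']))@np.append(p,1); return c['fx']*q[0]/q[2]+c['cx'],c['fy']*q[1]/q[2]+c['cy']
def tri(a,b):
    (o1,d1),(o2,d2)=a,b; A=np.stack([d1,-d2],1); s=np.linalg.lstsq(A,o2-o1,rcond=None)[0]
    p,q=o1+s[0]*d1,o2+s[1]*d2; return (p+q)/2,np.linalg.norm(p-q)
E
python3 - <<'E'
from h import *
for n in ("top","scene"):
    c=cap(n,n+"0.png"); print(n,c['fx'],np.round(c['world_from_camera'],3).tolist())
s=r.sense(); print({k:np.round(v,3).tolist() for k,v in s.items()})
E
```

```text
pics
top 389.35343546466356 [[0.017, -0.994, 0.104, 0.365], [-1.0, -0.016, 0.004, 0.049], [-0.002, -0.104, -0.995, 1.202], [0.0, 0.0, 0.0, 1.0]]
scene 450.3973001473017 [[-1.0, 0.025, -0.018, 0.51], [0.03, 0.796, -0.605, 0.74], [-0.001, -0.605, -0.796, 0.91], [0.0, 0.0, 0.0, 1.0]]
{'time_s': 0.1, 'joints': [-50.214, 22.086, 0.385, -0.024, -68.411, -14.816], 'joint_velocities': [-0.053, -0.097, 0.22, -0.044, 0.138, -0.056], 'effort': [-0.0, -39.169, 18.794, 4.232, 0.013, -0.0], 'tcp_pos': [0.264, -0.566, 0.239], 'ee_rot': [[-0.907, -0.422, -0.001], [-0.422, 0.907, 0.002], [0.0, 0.002, -1.0]], 'wrist_force': [0.371, -0.269, -0.198], 'moment': [-0.001, -0.019, 0.034], 'gripper_force': 0.0, 'gripper_width': 0.996}
```

View pics/top0.png

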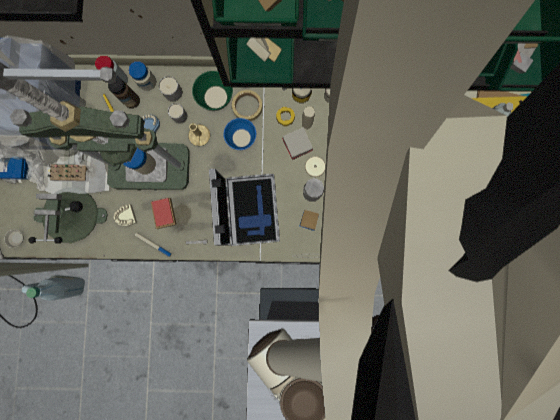

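View pics/scene0.png

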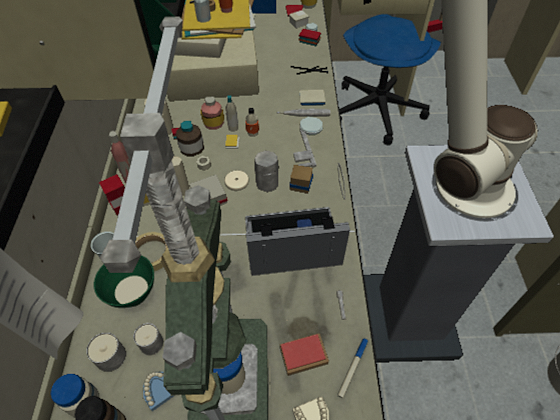

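The top view shows the open case (px 212-280, 170-245) with a blue cut-out. The arm hides the right side. The scene view shows the calliper at about (305,145), right of the case, and the handpiece at about (305,113).

Run:
```python
from h import *
t=load("top0.png"); s=load("scene0.png")
for u,v in [(305,130),(308,162),(297,157),(303,113),(341,180),(300,178),(265,170),(237,180)]: print((u,v),onz(s,u,v,0).round(3))
for u,v in [(230,178),(276,176),(280,242),(214,245),(309,218)]: print((u,v),onz(t,u,v,0.02).round(3))
p=t['pixels'][160:260,190:330]; cv2.imwrite('pics/c1.png',cv2.resize(p[:,:,::-1],None,fx=5,fy=5,interpolation=cv2.INTER_CUBIC))
p=s['pixels'][90:280,220:380]; p=cv2.resize(p[:,:,::-1],None,fx=3,fy=3,interpolation=cv2.INTER_CUBIC); cv2.imwrite('pics/c2.png',p)
```

```text
(305, 130) [ 0.431 -0.232  0.   ]
(308, 162) [ 0.43  -0.105  0.   ]
(297, 157) [ 0.459 -0.125  0.   ]
(303, 113) [ 0.433 -0.306  0.   ]
(341, 180) [ 0.346 -0.037 -0.   ]
(300, 178) [ 0.454 -0.048  0.   ]
(265, 170) [ 0.548 -0.079  0.   ]
(237, 180) [ 0.622 -0.046  0.   ]
(230, 178) [0.58  0.224 0.02 ]
(276, 176) [0.588 0.082 0.02 ]
(280, 242) [0.386 0.066 0.02 ]
(214, 245) [0.374 0.265 0.02 ]
(309, 218) [ 0.46  -0.021  0.02 ]
```

View pics/c2.png

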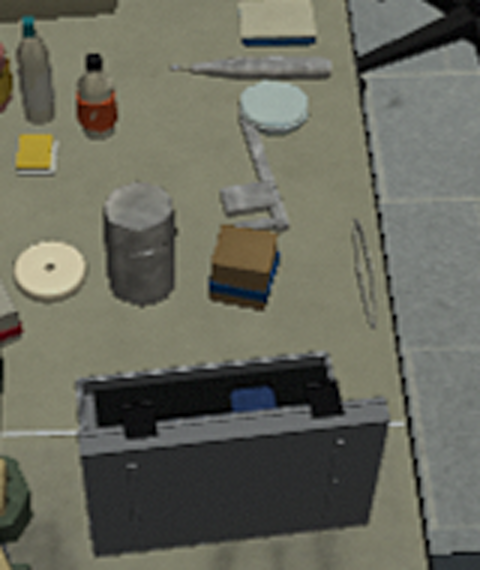

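The close-up shows the calliper right of the case. Its fixed jaw is near the case side (scene px ~315,166), its free end (303,130) is by a glass dish, and its jaws point away from the robot (+x). I need about +90° of turn for placing. I'll move over it.

>>> {"api": "servo_tool", "payload": {"targets": [[0.4, 1.2, 0, 0.12, 87], [0.8, 2.4, 0, 0.24, 87], [1.2, 3.6, 0, 0.36, 87], [1.6, 4.8, 0, 0.48, 87], [2.0, 6.0, 0, 0.6, 87]]}}

```text
time_s: 0.52
tcp_pos: [0.3237, -0.3848, 0.239]
ee_rot: [[-0.505, -0.863, -0.001], [-0.863, 0.505, 0.001], [-0.0, 0.001, -1.0]]
wrist_force: [1.0, 0.0, 0.4]
gripper_width: 0.994
gripper_force: 0.0
```

>>> {"api": "servo_tool", "payload": {"targets": [[0.5, 1.2, 0, 0.12, 87], [1.0, 2.4, 0, 0.24, 87], [1.5, 3.6, 0, 0.36, 87], [2.0, 4.8, 0, 0.48, 87], [2.5, 6.0, 0, 0.6, 87]]}}

```text
time_s: 0.93
tcp_pos: [0.3988, -0.2047, 0.2395]
ee_rot: [[0.071, -0.997, -0.0], [-0.997, -0.071, 0.0], [-0.0, 0.0, -1.0]]
wrist_force: [0.6, -0.9, -0.6]
gripper_width: 1.003
gripper_force: 0.0
```

Run:
```python
from h import *
s=r.sense(); print(s['time_s'],s['tcp_pos'],np.round(s['ee_rot'],3).tolist(),np.round(s['joints'],1))
a=cap("wrist","w1.png")['pixels']; b=cap("scene","s1.png")['pixels']; cap("top","t1.png")
print(np.round(load("w1.png")['world_from_camera'],3).tolist())
b=b[0:300,180:480]
im=np.hstack([a,cv2.resize(b,(420,420))])[:,:,::-1]; cv2.imwrite('pics/v3.png',cv2.resize(im,(800,343),interpolation=cv2.INTER_AREA))
```

```text
0.9333 [ 0.39883728 -0.2046769   0.23945781] [[0.071, -0.997, -0.0], [-0.997, -0.071, 0.0], [-0.0, 0.0, -1.0]] [ -6.3   4.5 -23.   -0.  -62.5  10.3]
[[-0.998, -0.066, -0.021, 0.404], [-0.07, 0.955, 0.289, -0.282], [0.001, 0.29, -0.957, 0.385], [0.0, 0.0, 0.0, 1.0]]
```

View pics/v3.png

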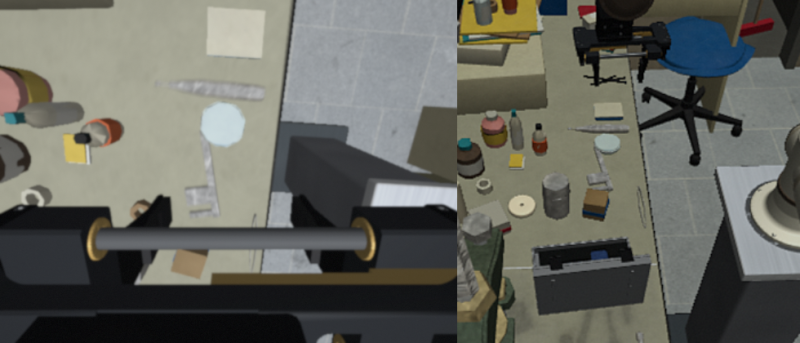

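The left half (wrist view) shows the calliper at about (185-215, 130-215) of the 800-px picture. The free end is close to the dish at (222,124). The right half shows the gripper body is wide along the closing line, about 190 mm. With the lid open, a slider grip at the case would put the body into the lid, so I'll grip the beam across 12 mm. I'll take a second, closer wrist view.

>>> {"api": "servo_tool", "payload": {"targets": [[0, 0.4, -0.6, 0.03, 50], [0, 0.8, -1.2, 0.06, 40], [0, 1.2, -1.8, 0.09, 40], [0, 1.6, -2.4, 0.1, 40], [0, 1.6, -2.4, 0.1, 40]]}}

```text
time_s: 1.5
tcp_pos: [0.3957, -0.1581, 0.1642]
ee_rot: [[0.163, -0.987, -0.008], [-0.987, -0.163, 0.001], [-0.003, 0.008, -1.0]]
wrist_force: [-1.0, 0.3, -1.1]
gripper_width: 0.705
gripper_force: 0.0
```

Run:
```python
from h import *
s=r.sense(); print(s['tcp_pos'],s['gripper_width'])
a=cap("wrist","w2.png")
print(a['fx'],np.round(a['world_from_camera'],3).tolist())
w=load("w1.png")
i1=cv2.resize(w['pixels'][130:290,180:340],(400,400),interpolation=cv2.INTER_CUBIC)
i2=cv2.resize(a['pixels'][:,0:560],(560,420)); 
im=np.zeros((420,800,3),np.uint8); im[:,:]=0; im[:400,:240]=i1[:,80:320]; im[:,240:]=i2
cv2.imwrite('pics/v4.png',im[:,:,::-1])
```

```text
[ 0.39566044 -0.15809187  0.16424595] 0.7054542775562661
298.9009939576679 [[-0.987, -0.152, -0.055, 0.409], [-0.162, 0.944, 0.287, -0.235], [0.008, 0.292, -0.956, 0.309], [0.0, 0.0, 0.0, 1.0]]
```

View pics/v4.png

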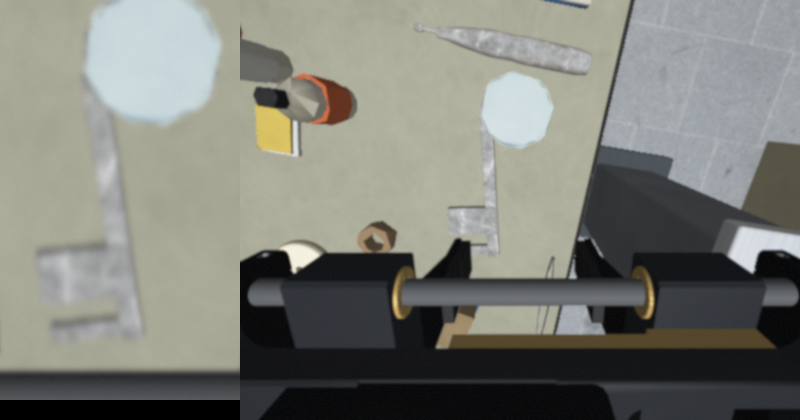

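The left crop (w1) and right half (w2) show the calliper complete. In w2 pixels (minus 240) the fixed-jaw corner is at (258,254), the slider jaw tip at (209,208)-(209,234), and the free end at (246,124) just below the dish. Next I extract corners in both views.

```bash
cat > seg.py <<'E'
from h import *
def seg(n,seed,maxrow,roi):
    c=load(n); p=cv2.cvtColor(c['pixels'],cv2.COLOR_RGB2LAB).astype(int)
    u,v=seed
    d=np.abs(p[:,:,2]-np.median(p[v-2:v+3,u-2:u+3,2])) 
    m=((p[:,:,2]<134)&(p[:,:,2]>p[:,:,2].min())&(p[:,:,1]>124)&(p[:,:,0]>80)).astype(np.uint8)
    x0,x1,y0,y1=roi; k=np.zeros_like(m); k[y0:y1,x0:x1]=1; m*=k
    n_,lab=cv2.connectedComponents(m,connectivity=4); m=(lab==lab[v,u]).astype(np.uint8)
    ct=max(cv2.findContours(m,cv2.RETR_EXTERNAL,cv2.CHAIN_APPROX_NONE)[0],key=cv2.contourArea)
    return c,m,ct
E
python3 - <<'E'
from seg import *
for n,seed,roi in [("w1.png",(233,243),(180,300,150,285)),("w2.png",(225,220),(190,290,110,265))]:
    L=cv2.cvtColor(load(n)['pixels'],cv2.COLOR_RGB2LAB)
    print(n,'cal',L[seed[1],seed[0]],'table',L[seed[1],seed[0]+45],L[seed[1]-40,seed[0]])
    c,m,ct=seg(n,seed,0,roi); print(cv2.contourArea(ct)); ap=cv2.approxPolyDP(ct,2.2,True)[:,0]
    for u,v in ap: print((u,v),onz(c,u,v,.008)[:2].round(4))
E
```

```text
w1.png cal [164 128 128] table [177 125 137] [173 124 137]
1779.5
(np.int32(245), np.int32(158)) [ 0.4472 -0.228 ]
(np.int32(254), np.int32(226)) [ 0.4321 -0.1377]
(np.int32(227), np.int32(230)) [ 0.4683 -0.1295]
(np.int32(226), np.int32(237)) [ 0.4694 -0.1192]
(np.int32(230), np.int32(252)) [ 0.4636 -0.0972]
(np.int32(251), np.int32(249)) [ 0.4348 -0.1037]
(np.int32(259), np.int32(252)) [ 0.4236 -0.0999]
(np.int32(255), np.int32(257)) [ 0.4288 -0.0919]
(np.int32(233), np.int32(259)) [ 0.4592 -0.0868]
(np.int32(233), np.int32(266)) [ 0.459  -0.0759]
(np.int32(268), np.int32(265)) [ 0.4101 -0.0809]
(np.int32(269), np.int32(260)) [ 0.4092 -0.0887]
(np.int32(256), np.int32(178)) [ 0.4323 -0.2035]
(np.int32(258), np.int32(176)) [ 0.4299 -0.2062]
w2.png cal [203 128 127] table [184 125 137] [183 125 137]
2678.0
(np.int32(240), np.int32(110)) [ 0.4477 -0.233 ]
(np.int32(245), np.int32(204)) [ 0.4312 -0.1403]
(np.int32(209), np.int32(207)) [ 0.4682 -0.131 ]
(np.int32(208), np.int32(225)) [ 0.4674 -0.1107]
(np.int32(210), np.int32(234)) [ 0.4644 -0.1006]
(np.int32(247), np.int32(236)) [ 0.4245 -0.1047]
(np.int32(245), np.int32(244)) [ 0.4255 -0.0949]
(np.int32(231), np.int32(244)) [ 0.4406 -0.0925]
(np.int32(230), np.int32(256)) [ 0.4401 -0.0779]
(np.int32(236), np.int32(253)) [ 0.434  -0.0826]
(np.int32(257), np.int32(256)) [ 0.4105 -0.0826]
(np.int32(254), np.int32(138)) [ 0.431  -0.2091]
(np.int32(247), np.int32(133)) [ 0.4384 -0.2128]
(np.int32(241), np.int32(121)) [ 0.4455 -0.2231]
```

Run:
```python
from seg import *
from scipy.optimize import least_squares
a,b=load("w1.png"),load("w2.png")
for u1,u2 in [((227,230),(209,207)),((230,252),(210,234)),((268.5,266),(258,257))]:
    p,e=tri(ray(a,*u1),ray(b,*u2)); print(p.round(4),round(e,4))
obs=[(a,(227,230),-18,26,10),(b,(209,207),-18,26,10),(a,(230,252),-48,26,10),(b,(210,234),-48,26,10),(a,(268.5,266),-75,-26,8),(b,(258,257),-75,-26,8),(a,(233,259),-62,26,8),(a,(233,266.5),-72,26,8)]
P=[onz(c,*u,z/1000)[:2] for c,u,x,y,z in obs]
edge=[onz(a,258.5,178,.008)[:2],onz(b,254.5,138,.008)[:2]]
def f(q):
    R=np.array([[np.cos(q[2]),-np.sin(q[2])],[np.sin(q[2]),np.cos(q[2])]]); o=[]
    for (c,u,x,y,z),p in zip(obs,P): o+=list(q[:2]+R@[x/1e3,y/1e3]-p)
    for p in edge: o.append((R.T@(p-q[:2]))[1]+.026)
    return np.array(o)
s=least_squares(f,[.448,-.15,-1.41]); print(s.x,np.degrees(s.x[2])); print((f(s.x)*1e3).round(1))
q=s.x; R=np.array([[np.cos(q[2]),-np.sin(q[2])],[np.sin(q[2]),np.cos(q[2])]])
print('beam grip x=-4',q[:2]+R@[-.004,-.020]); st=r.sense(); print(st['tcp_pos'],np.degrees(np.arctan2(st['ee_rot'][1][1],st['ee_rot'][0][1])))
c=load("scene0.png"); e=q[:2]+R@[.075,-.026]; print('end corner proj',proj(c,[*e,.008]))
```

```text
[ 0.4643 -0.1382  0.0293] 0.0006
[ 0.453  -0.129   0.0721] 0.0009
[ 0.4088 -0.1122  0.0686] 0.0009
[ 0.44595832 -0.15145009 -1.40572131] -80.54189817192758
[ 0.7  0.8  0.8  2.3  0.4 -1.7 -0.3  1.7 -1.4 -2.4 -1.3 -0.1  2.2  0.7
  0.8 -1.   0.8  1.2]
beam grip x=-4 [ 0.4255729 -0.150791 ]
[ 0.39709919 -0.15887192  0.16602083] -170.60347113699353
end corner proj (np.float64(304.6194350611846), np.float64(128.50015656574905))
```

Run:
```python
from seg import *
cap("wrist","w3.png"); st=r.sense(); print(st['time_s'],st['tcp_pos'])
c,m,ct=seg("w3.png",(225,220),0,(190,290,110,265)); ap=cv2.approxPolyDP(ct,2.2,True)[:,0]
for u,v in ap: print((int(u),int(v)),onz(c,u,v,.008)[:2].round(4))
s=load("scene0.png"); L=cv2.cvtColor(s['pixels'],cv2.COLOR_RGB2LAB); 
m=((L[:,:,2]<134)&(L[:,:,0]>90)).astype(np.uint8); k=np.zeros_like(m); k[129:170,285:322]=1; m*=k
ct=max(cv2.findContours(m,cv2.RETR_EXTERNAL,cv2.CHAIN_APPROX_NONE)[0],key=cv2.contourArea)
for u,v in cv2.approxPolyDP(ct,1.2,True)[:,0]: print('sc',(int(u),int(v)),onz(s,u,v,.008)[:2].round(4))
```

```text
1.6 [ 0.39845485 -0.15928563  0.16735981]
(242, 112) [ 0.4479 -0.2324]
(247, 204) [ 0.4312 -0.141 ]
(244, 207) [ 0.4339 -0.1372]
(210, 208) [ 0.4694 -0.1303]
(211, 233) [ 0.4657 -0.1021]
(247, 234) [ 0.4269 -0.1072]
(249, 242) [ 0.4235 -0.0981]
(234, 244) [ 0.4395 -0.0931]
(234, 255) [ 0.4379 -0.0798]
(259, 256) [ 0.4103 -0.0831]
(256, 141) [ 0.4307 -0.2073]
(247, 131) [ 0.4408 -0.2155]
sc (301, 129) [ 0.4432 -0.2279]
sc (300, 130) [ 0.4463 -0.2238]
sc (307, 150) [ 0.4306 -0.1429]
sc (293, 153) [ 0.47   -0.1326]
sc (295, 160) [ 0.4655 -0.106 ]
sc (304, 158) [ 0.4405 -0.1127]
sc (310, 159) [ 0.4243 -0.1085]
sc (311, 161) [ 0.422 -0.101]
sc (309, 163) [ 0.4279 -0.0937]
sc (299, 165) [ 0.4554 -0.0872]
sc (313, 165) [ 0.4175 -0.0861]
sc (315, 162) [ 0.4114 -0.0969]
sc (305, 133) [ 0.4325 -0.211 ]
sc (315, 133) [ 0.4038 -0.2101]
sc (321, 129) [ 0.3853 -0.2261]
```

Scene and wrist views agree to 2-3 mm at z = 8-10 mm, so the height is confirmed. The calliper's x-axis lies at about -80.7°. The beam grip point is about (0.4275, -0.151).

>>> {"api": "servo_tool", "payload": {"targets": [[0.5, 0.15, -0.7, 0, 40], [0.97, 0.28, -1.6, 0, 40], [0.97, 0.28, -2.6, 0, 40], [0.97, 0.28, -3.5, 0, 40], [0.97, 0.28, -4.0, 0, 40]]}}

```text
time_s: 2.02
tcp_pos: [0.4276, -0.1512, 0.0459]
ee_rot: [[0.162, -0.987, -0.002], [-0.987, -0.162, 0.0], [-0.0, 0.002, -1.0]]
wrist_force: [-0.2, 0.9, 0.1]
gripper_width: 0.459
gripper_force: 0.0
```

>>> {"api": "servo_tool", "payload": {"targets": [[0, 0, -0.4, 0, 40], [0, 0, -0.75, 0, 40], [0, 0, -0.9, 0, 40], [0, 0, -0.9, 0, 40], [0, 0, -0.9, 0, 40]]}}

```text
time_s: 2.43
tcp_pos: [0.4288, -0.1508, 0.0212]
ee_rot: [[0.163, -0.987, 0.001], [-0.987, -0.163, -0.0], [0.0, -0.001, -1.0]]
wrist_force: [-1.1, -1.1, -0.0]
gripper_width: 0.46
gripper_force: 0.0
```

>>> {"api": "servo_tool", "payload": {"targets": [[0, 0, 0, 0, 20], [0, 0, 0, 0, 8], [0, 0, 0, 0, 2], [0, 0, 0, 0, 0], [0, 0, 0, 0, 0]]}}

```text
time_s: 2.85
tcp_pos: [0.4285, -0.1501, 0.021]
ee_rot: [[0.164, -0.986, 0.001], [-0.986, -0.164, -0.0], [0.0, -0.001, -1.0]]
wrist_force: [-0.5, -0.5, 1.0]
gripper_width: 0.165
gripper_force: 0.3
```

>>> {"api": "servo_tool", "payload": {"targets": [[0, 0, 0, 0, 0], [0, 0, 0, 0, 0], [0, 0, 0, 0, 0], [0, 0, 0, 0, 0], [0, 0, 0.1, 0, 0]]}}

```text
time_s: 3.27
tcp_pos: [0.4274, -0.1501, 0.0231]
ee_rot: [[0.164, -0.986, -0.001], [-0.986, -0.164, 0.0], [-0.0, 0.001, -1.0]]
wrist_force: [-0.4, 0.2, -1.0]
gripper_width: 0.131
gripper_force: 30.3
```

>>> {"api": "servo_tool", "payload": {"targets": [[0, 0, 0.3, 0, 0], [0, 0, 0.8, 0, 0], [0, 0, 1.5, 0, 0], [0, 0, 2.2, 0, 0], [0, 0, 2.9, 0, 0]]}}

```text
time_s: 3.68
tcp_pos: [0.4274, -0.1501, 0.1116]
ee_rot: [[0.164, -0.986, -0.001], [-0.986, -0.164, 0.0], [-0.0, 0.001, -1.0]]
wrist_force: [-0.1, 0.2, -0.1]
gripper_width: 0.134
gripper_force: 30.3
```

Run:
```python
from h import *
a=cap("wrist","w4.png")['pixels']; b=cap("scene","s4.png")['pixels']; c=cap("top","t4.png")['pixels']
im=np.zeros((420,800,3),np.uint8)
im[:,:400]=cv2.resize(b[60:270,200:400],(400,420),interpolation=cv2.INTER_CUBIC); im[:,400:]=cv2.resize(c[160:265,200:300],(400,420),interpolation=cv2.INTER_CUBIC)
cv2.imwrite('pics/v5.png',im[:,:,::-1]); print(r.sense()['tcp_pos'],r.sense()['gripper_width']*87)
```

```text
[ 0.42876025 -0.15006943  0.11216413] 11.140878440475632
```

View pics/v5.png

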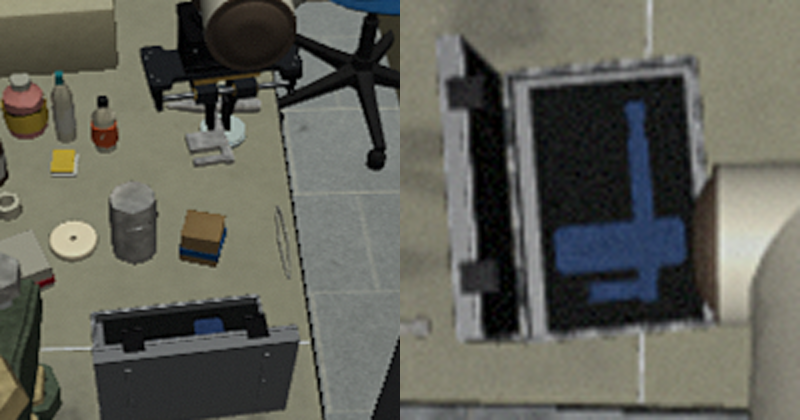

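The calliper is held level (scene crop, fingers at ~215,110), at a width of 11-12 mm. The top crop shows the cut-out with its beam on the right, jaws to the left and fixed jaw at the bottom, which matches the derived +85° turn. I'll turn and move to look at the cut-out.

>>> {"api": "servo_tool", "payload": {"targets": [[-0.1, 0.2, 0.7, 0.12, 0], [-0.3, 0.6, 1.4, 0.24, 0], [-0.5, 1.0, 2.1, 0.36, 0], [-0.8, 1.5, 2.8, 0.48, 0], [-1.0, 2.0, 3.0, 0.6, 0]]}}

```text
time_s: 4.25
tcp_pos: [0.3981, -0.0897, 0.2022]
ee_rot: [[0.696, -0.718, 0.003], [-0.718, -0.696, 0.0], [0.002, -0.002, -1.0]]
wrist_force: [0.4, -0.1, -1.2]
gripper_width: 0.13
gripper_force: 30.5
```

>>> {"api": "servo_tool", "payload": {"targets": [[-0.3, 0.8, 0, 0.12, 0], [-0.6, 1.6, 0, 0.24, 0], [-0.9, 2.4, 0, 0.36, 0], [-1.2, 3.2, 0, 0.48, 0], [-1.3, 4.0, 0, 0.6, 0]]}}

```text
time_s: 4.67
tcp_pos: [0.3566, 0.0302, 0.1993]
ee_rot: [[0.98, -0.199, -0.003], [-0.199, -0.98, -0.001], [-0.003, 0.001, -1.0]]
wrist_force: [0.9, 0.1, -1.0]
gripper_width: 0.131
gripper_force: 30.5
```

>>> {"api": "servo_tool", "payload": {"targets": [[0, 0, 0, 0.12, 0], [0, 0, 0, 0.24, 0], [0, 0, 0, 0.285, 0], [0, 0, 0, 0.285, 0], [0, 0, 0, 0.285, 0]]}}

```text
time_s: 5.08
tcp_pos: [0.3582, 0.0296, 0.1996]
ee_rot: [[0.997, 0.078, -0.002], [0.078, -0.997, -0.001], [-0.002, 0.001, -1.0]]
wrist_force: [0.1, -0.0, -0.4]
gripper_width: 0.131
gripper_force: 30.5
```

Run:
```python
from h import *
a=cap("wrist","w5.png"); print(np.round(a['world_from_camera'],3).tolist(),r.sense()['tcp_pos'],np.round(r.sense()['joints'],1))
cv2.imwrite('pics/v6.png',cv2.resize(a['pixels'],(800,600),interpolation=cv2.INTER_CUBIC)[:,:,::-1])
```

```text
[[0.076, -0.954, -0.29, 0.437], [-0.997, -0.073, -0.022, 0.038], [-0.0, 0.291, -0.957, 0.345], [0.0, 0.0, 0.0, 1.0]] [0.3584156  0.02959009 0.1998335 ] [ 31.1  -2.8 -36.7  -0.  -56.2  63.4]
```

View pics/v6.png

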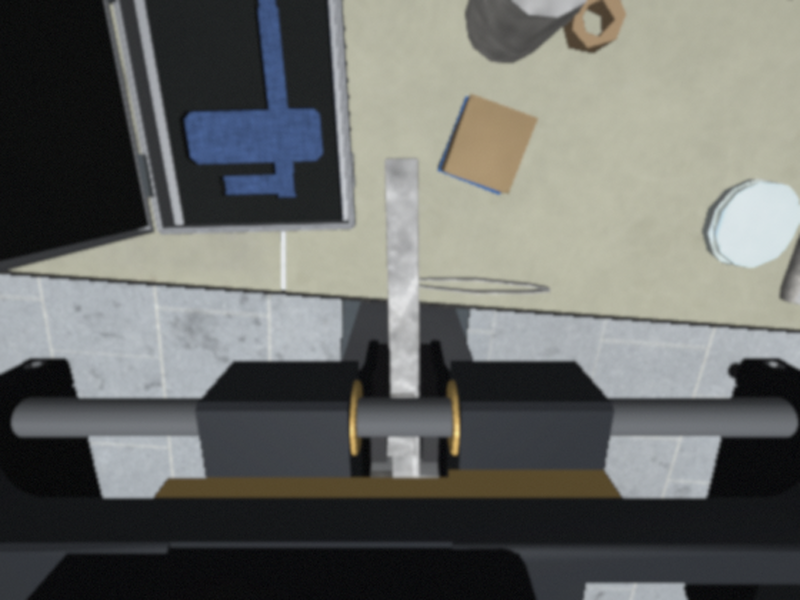

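w5 shows the cut-out at (185-325, 0-195) in the 800-px picture, partly off the top. The held beam's free end is at (402,158). I'll move forward for a full view.

>>> {"api": "servo_tool", "payload": {"targets": [[0.8, 0.4, 0, 0, 0], [1.7, 0.8, 0, 0, 0], [2.6, 1.2, 0, 0, 0], [3.3, 1.5, 0, 0, 0], [3.3, 1.5, 0, 0, 0]]}}

```text
time_s: 5.55
tcp_pos: [0.4618, 0.0763, 0.1999]
ee_rot: [[0.997, 0.078, 0.001], [0.078, -0.997, -0.0], [0.001, 0.0, -1.0]]
wrist_force: [0.8, -0.3, -0.3]
gripper_width: 0.134
gripper_force: 30.5
```

>>> {"api": "servo_tool", "payload": {"targets": [[0, 0, 0, 0, 0], [0, 0, 0, 0, 0], [0, 0, 0, 0, 0], [0, 0, 0, 0, 0], [0, 0, 0, 0, 0]]}}

```text
time_s: 5.97
tcp_pos: [0.4574, 0.0745, 0.2008]
ee_rot: [[0.997, 0.079, 0.0], [0.079, -0.997, 0.0], [0.0, -0.0, -1.0]]
wrist_force: [-0.3, 0.6, -1.0]
gripper_width: 0.128
gripper_force: 30.5
```

```bash
cat > cut.py <<'E'
from h import *
import sys
def blue(n):
    c=load(n); h=cv2.cvtColor(c['pixels'],cv2.COLOR_RGB2HSV)
    m=((h[:,:,0]>100)&(h[:,:,0]<130)&(h[:,:,1]>90)&(h[:,:,2]>50)).astype(np.uint8)
    n_,lab,st,ce=cv2.connectedComponentsWithStats(m); i=1+np.argmax(st[1:,4]); m=(lab==i).astype(np.uint8)
    ct=max(cv2.findContours(m,cv2.RETR_EXTERNAL,cv2.CHAIN_APPROX_NONE)[0],key=cv2.contourArea)
    return c,m,ct
if __name__=="__main__":
    n=sys.argv[1]; c,m,ct=blue(n); print(cv2.contourArea(ct),'cam',np.round(np.array(c['world_from_camera'])[:3,3],3))
    for u,v in cv2.approxPolyDP(ct,2.5,True)[:,0]: print((int(u),int(v)),onz(c,u,v,.010)[:2].round(4),onz(c,u,v,.018)[:2].round(4))
E
python3 - <<'E'
from h import *
a=cap("wrist","w6.png"); print(r.sense()['tcp_pos'])
E
python3 cut.py w6.png; python3 cut.py top0.png
```

```text
[0.4575073  0.07462711 0.20086732]
4389.0 cam [0.536 0.082 0.346]
(224, 87) [0.5597 0.1464] [0.5591 0.1449]
(229, 173) [0.4688 0.1388] [0.4704 0.1375]
(179, 176) [0.4609 0.1956] [0.4626 0.1929]
(175, 179) [0.457  0.2003] [0.4589 0.1975]
(177, 202) [0.4297 0.1987] [0.4322 0.1959]
(183, 207) [0.4241 0.1918] [0.4267 0.1892]
(231, 207) [0.4285 0.1354] [0.431  0.1342]
(230, 214) [0.4197 0.1364] [0.4225 0.1351]
(200, 215) [0.4157 0.1718] [0.4185 0.1697]
(200, 224) [0.4043 0.1719] [0.4074 0.1697]
(243, 226) [0.4057 0.1204] [0.4088 0.1195]
(245, 206) [0.431  0.1191] [0.4335 0.1182]
(263, 202) [0.4375 0.0983] [0.4399 0.0979]
(263, 180) [0.4637 0.0998] [0.4654 0.0994]
(257, 174) [0.4701 0.107 ] [0.4717 0.1064]
(242, 173) [0.4699 0.1241] [0.4715 0.1231]
(235, 87) [0.5606 0.1349] [0.56   0.1337]
563.5 cam [0.365 0.049 1.202]
(260, 185) [0.5611 0.1313] [0.5598 0.1308]
(256, 186) [0.5578 0.1437] [0.5565 0.143 ]
(258, 214) [0.4708 0.1354] [0.4701 0.1348]
(238, 218) [0.4575 0.1965] [0.4569 0.1955]
(240, 228) [0.4269 0.1895] [0.4265 0.1886]
(259, 227) [0.4309 0.1314] [0.4305 0.1308]
(258, 230) [0.4217 0.1342] [0.4213 0.1337]
(248, 230) [0.4212 0.1648] [0.4208 0.1641]
(247, 235) [0.4058 0.1675] [0.4056 0.1667]
(262, 235) [0.4066 0.1216] [0.4063 0.1211]
(264, 227) [0.4312 0.1161] [0.4307 0.1156]
(271, 223) [0.4438 0.0949] [0.4432 0.0946]
(270, 215) [0.4683 0.0984] [0.4677 0.0981]
(262, 213) [0.4741 0.1232] [0.4734 0.1227]
```

View pics/w6.png

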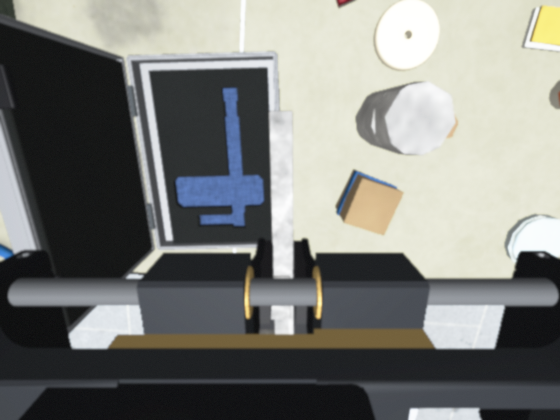

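w6 shows the full cut-out. The beam end is at (230,87), the slot spans (175-263, 173-207), and the jaw bottom is at row 226. The held beam's free end is at (282,110). Next I fit the edges at sub-pixel level in w5 and w6.

```bash
cat > edges.py <<'E'
from h import *
def cross(prof,th):  # first/last crossings subpixel
    a=prof>th; i=np.flatnonzero(a)
    if len(i)==0: return None
    f,l=i[0],i[-1]
    lo=f-(prof[f]-th)/(prof[f]-prof[f-1]) if f>0 else np.nan; hi=l+(prof[l]-th)/(prof[l]-prof[l+1]) if l+1<len(prof) else np.nan
    return lo,hi
def run(n,items,th=None):
    c=load(n); p=c['pixels'].astype(float); B=p[:,:,2]-p[:,:,0]
    for name,kind,a0,a1,b0,b1 in items:  # kind 'col': scan each column a over rows b ; 'row': each row over cols
        E=[[],[]]
        for a in range(a0,a1):
            pr=B[b0:b1,a] if kind=='col' else B[a,b0:b1]
            x=cross(pr,np.percentile(pr,95)/2)
            for k in (0,1):
                uv=(a,b0+x[k]) if kind=='col' else (b0+x[k],a); E[k].append(uv)
        for k in (0,1):
            for z in (.010,.018):
                P=np.array([onz(c,u,v,z)[:2] for u,v in E[k]]); m=P.mean(0); d=np.linalg.svd(P-m)[2][0]; ang=np.degrees(np.arctan2(d[1],d[0]))
                res=(P-m)@np.array([-d[1],d[0]])
                print(n,name,'lo' if k==0 else 'hi',z,m.round(4),'ang %.1f'%(ang%180),'rms mm %.2f'%(res.std()*1e3), 'pix',np.round(np.mean(E[k],0),1))
E
python3 - <<'E'
from edges import *
# w5 pixel = shown*0.7
run("w5.png",[("slot",'col',138,186,68,122),("slotR",'col',206,218,68,122),("jaw",'col',162,190,120,140),("beam",'row',20,70,170,215)])
run("w6.png",[("slot",'col',184,228,160,211),("slotR",'col',246,256,160,212),("jaw",'col',204,228,211,235),("beam",'row',108,168,215,255),("slotends",'row',184,200,165,270)])
for n,rng in (("w6.png",range(80,170,4)),("w5.png",range(2,76,6))):
    c=load(n); p=c['pixels'].astype(float); B=p[:,:,2]-p[:,:,0]
    c0,c1=(210,260) if n=="w6.png" else (165,220)
    print(n,[(v,)+tuple(np.round(np.array(cross(B[v,c0:c1],np.percentile(B[v,c0:c1],95)/2))+c0,1)) for v in rng])
E
```

```text
w5.png slot lo 0.01 [0.465  0.1656] ang 95.9 rms mm 0.10 pix [161.5  76.8]
w5.png slot lo 0.018 [0.4643 0.1625] ang 95.9 rms mm 0.10 pix [161.5  76.8]
w5.png slot hi 0.01 [0.4279 0.1671] ang 95.6 rms mm 0.10 pix [161.5 114.1]
w5.png slot hi 0.018 [0.4281 0.164 ] ang 95.6 rms mm 0.10 pix [161.5 114.1]
w5.png slotR lo 0.01 [0.4704 0.114 ] ang 94.9 rms mm 0.03 pix [211.5  75.3]
w5.png slotR lo 0.018 [0.4696 0.1122] ang 94.9 rms mm 0.03 pix [211.5  75.3]
w5.png slotR hi 0.01 [0.4334 0.1137] ang 97.2 rms mm 0.07 pix [211.5 112.7]
w5.png slotR hi 0.018 [0.4335 0.1119] ang 97.2 rms mm 0.06 pix [211.5 112.7]
w5.png jaw lo 0.01 [0.4208 0.1524] ang 95.8 rms mm 0.08 pix [175.5 122.1]
w5.png jaw lo 0.018 [0.4212 0.1496] ang 95.8 rms mm 0.08 pix [175.5 122.1]
w5.png jaw hi 0.01 [0.4063 0.1528] ang 95.8 rms mm 0.09 pix [175.5 135.7]
w5.png jaw hi 0.018 [0.407 0.15 ] ang 95.8 rms mm 0.09 pix [175.5 135.7]
w5.png beam lo 0.01 [0.4967 0.1421] ang 5.7 rms mm 0.10 pix [183.7  44.5]
w5.png beam lo 0.018 [0.4953 0.1396] ang 5.7 rms mm 0.10 pix [183.7  44.5]
w5.png beam hi 0.01 [0.4979 0.1274] ang 6.1 rms
[... 2527 characters left out ...]
at64(227.7), np.float64(241.4)), (164, np.float64(227.9), np.float64(241.6)), (168, np.float64(228.0), np.float64(242.0))]
w5.png [(2, np.float64(180.4), np.float64(192.8)), (8, np.float64(179.8), np.float64(194.6)), (14, np.float64(180.4), np.float64(195.3)), (20, np.float64(181.0), np.float64(195.7)), (26, np.float64(181.9), np.float64(196.4)), (32, np.float64(182.2), np.float64(196.9)), (38, np.float64(183.0), np.float64(197.5)), (44, np.float64(183.8), np.float64(198.3)), (50, np.float64(184.2), np.float64(198.7)), (56, np.float64(185.0), np.float64(199.5)), (62, np.float64(185.7), np.float64(200.1)), (68, np.float64(186.0), np.float64(200.5)), (74, np.float64(187.0), np.float64(201.3))]
```

The cut-out's yaw is 5.8°, and the slot, jaw and beam-end measures agree within 1 mm. The origin is at e = 0.4937, n = 0.1021 in the frame turned 5.8°. Next I measure the held beam in the same pictures.

```bash
cat > held.py <<'E'
from edges import *
def held(n,rows,c0,c1,endcols,er0,er1,dz=.013):
    c=load(n); st=r.sense(); zt=st['tcp_pos'][2]-dz
    g=cv2.cvtColor(c['pixels'],cv2.COLOR_RGB2LAB).astype(float); b=140-g[:,:,2]  # steel ~128 vs table ~137
    c['pixels']=np.dstack([b*0,b*0,b]); return c,b
E
python3 - <<'E'
from edges import *
c=load("w6.png"); L=cv2.cvtColor(c['pixels'],cv2.COLOR_RGB2LAB).astype(int)
for v in (106,108,110,112,150,200): print(v,L[v,262:302,0].tolist(),L[v,262:302,2].tolist())
print([L[v,282,2] for v in range(100,120)],[L[v,282,0] for v in range(100,120)])
c=load("w5.png"); L=cv2.cvtColor(c['pixels'],cv2.COLOR_RGB2LAB).astype(int)
for v in (150,200): print(v,L[v,262:302,2].tolist())
print([L[v,282,2] for v in range(100,120)])
E
```

```text
106 [53, 54, 53, 53, 53, 65, 118, 183, 225, 234, 236, 233, 222, 212, 208, 209, 204, 205, 222, 231, 233, 233, 232, 232, 231, 231, 231, 231, 232, 232, 233, 234, 235, 235, 235, 234, 234, 234, 233, 232] [128, 127, 128, 128, 128, 127, 126, 124, 126, 126, 126, 126, 126, 125, 125, 125, 126, 131, 136, 136, 136, 136, 136, 136, 136, 137, 136, 136, 136, 136, 136, 135, 135, 135, 135, 135, 136, 136, 136, 136]
108 [53, 53, 52, 53, 54, 66, 118, 183, 223, 234, 236, 230, 217, 208, 207, 208, 201, 197, 215, 229, 233, 232, 232, 232, 230, 230, 230, 230, 231, 231, 232, 233, 234, 234, 234, 234, 233, 233, 233, 232] [128, 128, 127, 127, 127, 126, 125, 124, 126, 126, 126, 126, 125, 125, 125, 125, 126, 131, 136, 136, 135, 135, 135, 136, 136, 137, 137, 136, 136, 136, 136, 135, 135, 135, 135, 136, 135, 136, 136, 136]
110 [54, 53, 51, 53, 53, 63, 107, 166, 206, 223, 225, 219, 205, 200, 203, 203, 197, 194, 205, 216, 220, 221, 221, 221, 221, 221, 222, 221, 221, 223, 227, 231, 234, 235, 234, 234, 234, 233, 232, 232] [128, 127, 127, 126, 127, 127, 126, 126, 126, 127, 127, 126, 126, 126, 126, 126, 127, 130, 133, 135, 
[... 1909 characters left out ...]
137, 138, 138, 138, 137, 137, 135, 132, 129, 128, 128, 128, 128, 127, 127, 127, 127, 128, 127, 127, 128, 127, 128, 128, 128, 127, 127, 127, 128, 130, 134, 136, 138, 137, 138, 137, 138, 138, 137]
200 [138, 138, 138, 138, 137, 138, 137, 137, 136, 133, 129, 128, 127, 127, 128, 127, 127, 127, 127, 127, 127, 128, 127, 127, 127, 128, 127, 128, 127, 127, 128, 130, 131, 132, 132, 132, 132, 133, 132, 132]
[np.int64(138), np.int64(138), np.int64(138), np.int64(137), np.int64(138), np.int64(137), np.int64(138), np.int64(138), np.int64(137), np.int64(136), np.int64(134), np.int64(130), np.int64(128), np.int64(128), np.int64(127), np.int64(128), np.int64(127), np.int64(128), np.int64(128), np.int64(127)]
```

Run:
```python
from h import *
c=load("w5.png"); T=np.array([.3584,.0296]); zt=.1998-.013
for uv in [(269.9,150),(292.6,150),(271.1,200),(269.3,125),(281,110.7)]:
    p=onz(c,*uv,zt)[:2]; print(uv,p.round(4))
def P(u,v): return onz(c,u,v,zt)[:2]
a=P(281.2,150);b=P(281,110.7); l1,l2=P(269.9,150),P(271.1,200)
print('width',np.linalg.norm(P(269.9,150)-P(292.6,150)),'ang left edge',np.degrees(np.arctan2(*(l1-l2)[::-1])))
th=np.radians(4.5); e=np.array([np.cos(th),np.sin(th)]); n=np.array([-e[1],e[0]])
print('end rel TCP e,n',(b-T)@e*1e3,(b-T)@n*1e3,'mid',(a-T)@n*1e3)
th=np.radians(5.8); e=np.array([np.cos(th),np.sin(th)]); n=np.array([-e[1],e[0]])
tgt=.4887*e+.0821*n; print('tgt TCP',tgt)
```

```text
(269.9, 150) [0.4189 0.0429]
(292.6, 150) [0.4198 0.0311]
(271.1, 200) [0.3919 0.0405]
(269.3, 125) [0.4315 0.044 ]
(281, 110.7) [0.4389 0.0386]
width 0.011873857095283331 ang left edge 5.049953898059715
end rel TCP e,n 80.96160382770148 2.6310452963871054 mid 2.601922109081646
tgt TCP [0.47790148 0.13106592]
```

The held beam measures 11.9 mm wide, which confirms its height. It appears 2.6 mm off the tool axis, so the wrist camera is biased about 2.6 mm. I'll align by relative position in the same camera. Lowering in stages.

>>> {"api": "servo_tool", "payload": {"targets": [[0.2, 0.6, -0.3, 0.01, 0], [0.4, 1.2, -0.9, 0.018, 0], [0.66, 1.79, -1.6, 0.018, 0], [0.66, 1.79, -2.3, 0.018, 0], [0.66, 1.79, -3.0, 0.018, 0]]}}

```text
time_s: 6.43
tcp_pos: [0.4781, 0.1295, 0.11]
ee_rot: [[0.995, 0.098, 0.001], [0.098, -0.995, 0.001], [0.001, -0.001, -1.0]]
wrist_force: [-0.9, -0.6, -1.4]
gripper_width: 0.133
gripper_force: 30.5
```

>>> {"api": "servo_tool", "payload": {"targets": [[0, 0, -0.5, 0, 0], [0, 0, -1.0, 0, 0], [0, 0, -1.5, 0, 0], [0, 0, -1.9, 0, 0], [0, 0, -1.9, 0, 0]]}}

```text
time_s: 6.85
tcp_pos: [0.4762, 0.1277, 0.0516]
ee_rot: [[0.995, 0.097, -0.004], [0.097, -0.995, -0.002], [-0.004, 0.002, -1.0]]
wrist_force: [-0.2, 0.4, -1.0]
gripper_width: 0.129
gripper_force: 30.5
```

>>> {"api": "servo_tool", "payload": {"targets": [[0, 0, 0, 0, 0], [0, 0, 0, 0, 0], [0, 0, 0, 0, 0], [0, 0, 0, 0, 0], [0, 0, 0, 0, 0]]}}

```text
time_s: 7.27
tcp_pos: [0.4781, 0.1288, 0.0543]
ee_rot: [[0.995, 0.097, 0.001], [0.097, -0.995, 0.001], [0.001, -0.001, -1.0]]
wrist_force: [-0.5, -1.5, -1.5]
gripper_width: 0.13
gripper_force: 30.5
```

Run:
```python
from h import *
a=cap("wrist","w7.png")['pixels']; b=cap("scene","s7.png")['pixels']; t=cap("top","t7.png"); print(r.sense()['tcp_pos'])
im=np.zeros((600,800,3),np.uint8); im[:300,:400]=cv2.resize(b[110:260,220:420],(400,300),interpolation=cv2.INTER_CUBIC)
im[:,400:]=cv2.resize(a[40:265,170:320],(400,600),interpolation=cv2.INTER_CUBIC)
im[300:,:400]=cv2.resize(a,(400,300))
cv2.imwrite('pics/v7.png',im[:,:,::-1])
```

```text
[0.47785886 0.12862519 0.05387207]
```

View pics/v7.png

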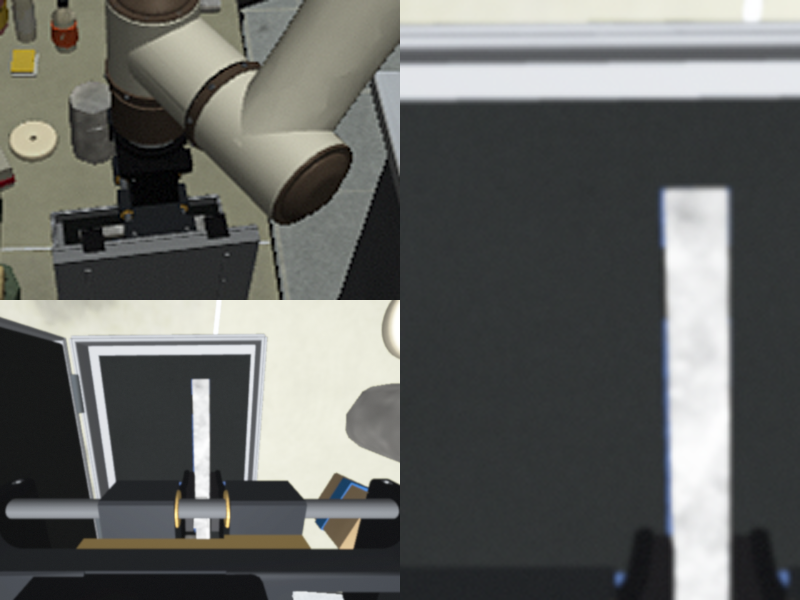

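w7 shows the beam covering its cut-out almost exactly. A 1-px blue sliver shows on the left (col ~267) and none past the free end (row 110). The slot edge appears beside the fingers. Quantifying the remaining shift.

Run:
```python
from edges import *
c=load("w7.png"); p=c['pixels'].astype(int); B=p[:,:,2]-p[:,:,0]
for v in (104,106,108,109,110,111,112): print(v,B[v,262:298].tolist())
for v in (140,160,180,200,220,240): print(v,B[v,262:298].tolist(), p[v,262:298,0].tolist())
for u in (250,252,254,256,310,312,314): print(u,B[246:266,u].tolist())
print('R end',[p[v,281,0] for v in range(104,116)])
```

```text
104 [4, 4, 3, 3, 3, 3, 3, 4, 4, 4, 4, 2, 4, 5, 3, 5, 4, 3, 4, 4, 4, 4, 4, 3, 3, 4, 3, 3, 3, 4, 4, 3, 3, 3, 4, 3]
106 [3, 3, 3, 3, 3, 4, 4, 3, 3, 3, 3, 4, 4, 4, 4, 5, 3, 3, 4, 3, 4, 4, 4, 4, 4, 4, 3, 3, 4, 4, 4, 4, 3, 3, 4, 3]
108 [5, 4, 3, 4, 4, 5, 4, 5, 4, 3, 4, 5, 4, 4, 5, 5, 4, 5, 4, 3, 5, 4, 3, 3, 3, 3, 3, 3, 3, 4, 5, 5, 4, 4, 4, 4]
109 [4, 5, 4, 3, 5, 9, 12, 11, 7, 4, 5, 6, 6, 7, 7, 8, 7, 6, 4, 2, 1, 2, 2, 2, 1, 2, 2, 2, 1, 5, 10, 11, 7, 5, 4, 3]
110 [3, 4, 3, 4, 9, 20, 27, 19, 9, 4, 5, 6, 7, 7, 8, 8, 8, 7, 4, 3, 1, 2, 2, 2, 1, 0, 1, 1, 2, 6, 15, 19, 12, 6, 4, 4]
111 [5, 4, 3, 5, 11, 31, 37, 23, 8, 3, 4, 5, 5, 4, 5, 5, 5, 4, 4, 3, 1, 1, 3, 2, 2, 2, 2, 2, 3, 7, 16, 21, 14, 6, 4, 5]
112 [4, 3, 4, 5, 15, 37, 40, 22, 8, 3, 2, 2, 3, 2, 2, 2, 3, 3, 2, 3, 2, 1, 1, 1, 2, 1, 1, 1, 2, 5, 13, 17, 12, 6, 4, 4]
140 [4, 3, 5, 4, 3, 2, 2, 2, 2, 1, 0, 0, 1, 1, 1, 1, 1, 1, 2, 1, 1, 2, 1, 1, 1, 1, 1, 2, 1, 2, 2, 1, 3, 5, 3, 3] [49, 50, 50, 50, 49, 48, 70, 140, 215, 239, 244, 245, 244, 244, 243, 241, 240, 239, 238, 238, 237, 235, 235, 235, 236, 238, 240, 241, 241, 233, 200, 137, 79, 54, 51, 50]
16
[... 1404 characters left out ...]
05, 152, 88, 49, 41, 40]
250 [3, 3, 4, 3, 4, 4, 3, 7, 18, 35, 44, 45, 37, 25, 12, 5, 4, 4, 1, -11]
252 [3, 5, 4, 4, 4, 3, 5, 12, 34, 61, 74, 69, 55, 35, 16, 5, 4, 2, 3, -3]
254 [4, 5, 3, 3, 3, 4, 4, 8, 18, 32, 36, 29, 17, 7, 3, 2, 4, 3, 2, 3]
256 [4, 3, 3, 2, 3, 3, 3, 3, 4, 5, 2, 3, 3, 3, 3, 3, 3, 4, 3, 3]
310 [3, 3, 4, 4, 3, 3, 3, 4, 9, 10, 8, 3, 4, 2, 2, 3, 2, 2, 3, 4]
312 [4, 4, 4, 3, 3, 4, 7, 20, 41, 51, 51, 39, 23, 12, 6, 3, 2, 3, 2, 2]
314 [4, 3, 4, 3, 2, 4, 8, 26, 51, 68, 73, 66, 53, 36, 19, 7, 4, 2, 1, -7]
R end [np.int64(48), np.int64(48), np.int64(49), np.int64(50), np.int64(53), np.int64(80), np.int64(130), np.int64(182), np.int64(212), np.int64(220), np.int64(220), np.int64(221)]
```

Run:
```python
from h import *
c=load("w7.png"); th=np.radians(5.8); e=np.array([np.cos(th),np.sin(th)]); n=np.array([-e[1],e[0]])
z=r.sense()['tcp_pos'][2]; zb=z-.013; print(c['cx'],c['cy'],z)
f=lambda u,v,h:(onz(c,u,v,h)[:2]@e*1e3,onz(c,u,v,h)[:2]@n*1e3)
for v,bl,br,cl in [(140,269.07,292.9,None),(180,270.07,293.2,267.6),(200,270.3,293.3,268.1),(220,270.9,293.05,268.7),(112,268.7,292.6,266.5)]:
    L,R=f(bl,v,zb)[1],f(br,v,zb)[1]; print(v,'beam L,R n',round(L,2),round(R,2),'cutL',None if cl is None else [round(f(cl,v,h)[1],2) for h in (.018,.010)])
print('cut end e',[f(280,109.3,h)[0].round(2) for h in (.018,.010)],'beam end',f(280,110.3,zb)[0].round(2))
print('slot upper e',[f(252,254.3,h)[0].round(2) for h in (.018,.010)],[f(314,253.7,h)[0].round(2) for h in (.018,.010)])
```

```text
282.7495510030455 205.89770859898852 0.05387206889186426
140 beam L,R n 88.5 76.09 cutL None
180 beam L,R n 88.35 75.83 cutL [np.float64(90.92), np.float64(91.35)]
200 beam L,R n 88.41 75.72 cutL [np.float64(90.86), np.float64(91.29)]
220 beam L,R n 88.28 75.8 cutL [np.float64(90.73), np.float64(91.15)]
112 beam L,R n 88.43 76.3 cutL [np.float64(90.76), np.float64(91.19)]
cut end e [np.float64(571.05), np.float64(571.21)] beam end 570.09
slot upper e [np.float64(479.0), np.float64(475.12)] [np.float64(479.25), np.float64(475.38)]
```

Correction is -0.9 mm along the beam and +0.6 mm across it. Applying it, then lowering into the cut-out.

>>> {"api": "servo_tool", "payload": {"targets": [[-0.032, 0.017, 0, 0, 0], [-0.032, 0.017, -0.15, 0, 0], [-0.032, 0.017, -0.3, 0, 0], [-0.032, 0.017, -0.4, 0, 0], [-0.032, 0.017, -0.4, 0, 0]]}}

```text
time_s: 7.83
tcp_pos: [0.4761, 0.1287, 0.0405]
ee_rot: [[0.995, 0.097, -0.002], [0.097, -0.995, -0.001], [-0.002, 0.001, -1.0]]
wrist_force: [-0.3, -0.0, 0.1]
gripper_width: 0.127
gripper_force: 30.5
```

>>> {"api": "servo_tool", "payload": {"targets": [[0, 0, -0.05, 0, 0], [0, 0, -0.1, 0, 0], [0, 0, -0.15, 0, 0], [0, 0, -0.18, 0, 0], [0, 0, -0.18, 0, 0]]}}

```text
time_s: 8.25
tcp_pos: [0.4769, 0.1291, 0.0361]
ee_rot: [[0.995, 0.097, 0.0], [0.097, -0.995, 0.0], [0.0, -0.0, -1.0]]
wrist_force: [0.1, 0.9, -1.2]
gripper_width: 0.13
gripper_force: 30.5
```

Run:
```python
from h import *
a=cap("wrist","w8.png")['pixels'].astype(int); s=r.sense(); print(s['tcp_pos'],s['wrist_force'].round(1),s['moment'].round(2))
B=a[:,:,2]-a[:,:,0]
for v in (106,108,109,110,111,112,140,180,220): print(v,B[v,262:298].tolist(), a[v,262:298,0].tolist())
print('R end',[int(a[v,281,0]) for v in range(104,116)],[int(B[v,281]) for v in range(104,116)])
```

```text
[0.47683206 0.12912483 0.0361783 ] [ 0.  -0.2 -0.6] [-0.03  0.14 -0.03]
106 [4, 4, 4, 5, 11, 17, 23, 24, 24, 23, 24, 25, 25, 25, 26, 25, 25, 26, 27, 29, 29, 29, 29, 30, 28, 29, 30, 29, 27, 27, 27, 30, 27, 20, 9, 4] [49, 50, 48, 50, 52, 55, 56, 57, 55, 54, 53, 53, 53, 53, 54, 55, 54, 56, 55, 55, 55, 56, 56, 55, 54, 55, 54, 55, 56, 55, 55, 56, 56, 52, 50, 50]
108 [4, 4, 4, 12, 38, 61, 71, 73, 73, 72, 71, 71, 73, 75, 74, 73, 72, 73, 74, 75, 74, 77, 76, 76, 75, 76, 76, 77, 75, 73, 72, 74, 72, 52, 25, 7] [49, 50, 48, 50, 57, 73, 82, 84, 83, 84, 83, 82, 83, 85, 85, 84, 85, 86, 87, 87, 90, 88, 88, 89, 89, 88, 89, 90, 90, 85, 84, 84, 80, 68, 54, 51]
109 [4, 5, 5, 15, 44, 73, 83, 81, 77, 74, 71, 71, 72, 74, 74, 72, 71, 71, 69, 69, 70, 70, 70, 70, 71, 69, 69, 71, 70, 68, 72, 78, 76, 57, 27, 8] [50, 50, 48, 49, 62, 80, 92, 97, 100, 101, 101, 102, 103, 104, 103, 100, 102, 105, 107, 109, 110, 110, 110, 111, 111, 111, 113, 113, 112, 107, 98, 92, 84, 68, 56, 52]
110 [4, 3, 4, 16, 48, 75, 83, 73, 58, 49, 45, 45, 46, 47, 47, 46, 46, 46, 41, 40, 40, 40, 39, 40, 39, 38, 39, 39, 39, 41, 53, 69, 73, 55, 
[... 1061 characters left out ...]
1, 48, 49]
180 [4, 3, 3, 5, 9, 29, 55, 65, 43, 15, 3, 2, 1, 2, 1, 2, 1, 1, 1, 1, 1, 0, 1, 1, 1, 1, 1, 1, 1, 1, 6, 32, 55, 49, 22, 7] [50, 50, 51, 49, 48, 53, 70, 94, 142, 197, 224, 232, 235, 236, 236, 235, 235, 235, 237, 239, 241, 243, 243, 243, 243, 243, 244, 245, 245, 241, 222, 166, 109, 71, 53, 47]
220 [4, 4, 3, 4, 3, 8, 33, 62, 72, 48, 10, 2, 1, 1, 0, 1, 1, 0, 0, 0, 1, 1, 1, 1, 2, 2, 1, 2, 1, 2, 13, 36, 51, 41, 17, 5] [50, 49, 49, 49, 50, 48, 55, 75, 103, 155, 218, 239, 245, 247, 248, 248, 249, 251, 251, 250, 247, 245, 243, 241, 237, 233, 230, 227, 227, 224, 206, 159, 105, 66, 51, 49]
R end [48, 50, 55, 72, 87, 109, 147, 188, 213, 219, 220, 220] [4, 8, 29, 57, 75, 69, 40, 14, 5, 2, 1, 1]
```

Blue shows evenly on the left, right and end of the beam with no contact force, so it is in the cut-out. Releasing.

>>> {"api": "servo_tool", "payload": {"targets": [[0, 0, -0.02, 0, 0], [0, 0, -0.02, 0, 30], [0, 0, -0.02, 0, 30], [0, 0, -0.02, 0, 30], [0, 0, -0.02, 0, 30]]}}

```text
time_s: 8.72
tcp_pos: [0.4769, 0.1291, 0.0357]
ee_rot: [[0.995, 0.097, 0.0], [0.097, -0.995, 0.0], [0.0, -0.0, -1.0]]
wrist_force: [0.9, 0.1, -0.1]
gripper_width: 0.315
gripper_force: 0.1
```

>>> {"api": "servo_tool", "payload": {"targets": [[0, 0, 0, 0, 30], [0, 0, 0.3, 0, 30], [0, 0, 0.8, 0, 30], [0, 0, 1.3, 0, 30], [0, 0, 1.3, 0, 0]]}}

```text
time_s: 9.13
tcp_pos: [0.4786, 0.1301, 0.0777]
ee_rot: [[0.995, 0.098, 0.005], [0.098, -0.995, 0.003], [0.006, -0.002, -1.0]]
wrist_force: [1.1, 0.1, 0.3]
gripper_width: 0.318
gripper_force: 0.0
```

Run:
```python
from h import *
a=cap("wrist","w9.png")['pixels']; b=cap("scene","s9.png")['pixels']; s=r.sense(); print(s['tcp_pos'],s['gripper_width']*87)
im=np.zeros((600,800,3),np.uint8); im[:300,:400]=cv2.resize(b[110:260,220:420],(400,300),interpolation=cv2.INTER_CUBIC)
im[:,400:]=cv2.resize(a[40:280,160:320],(400,600),interpolation=cv2.INTER_CUBIC)
cv2.imwrite('pics/v8.png',im[:,:,::-1])
```

```text
[0.47699345 0.1292531  0.07529313] 21.821685065512142
```

View pics/v8.png

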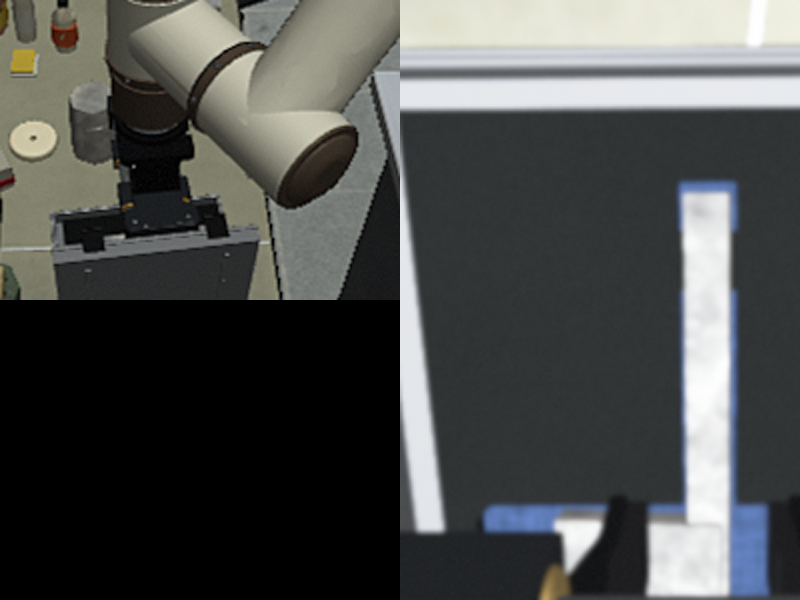

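The calliper sits in its cut-out with blue showing around it. The beam end is at (707,190) and the slider is over the finger slot at (640,530). Now I close the fingers and press at the free end.

>>> {"api": "servo_tool", "payload": {"targets": [[0.5, 0.05, 0, 0, 0], [1.0, 0.1, 0, 0, 0], [1.6, 0.16, 0, 0, 0], [2.12, 0.215, 0, 0, 0], [2.12, 0.215, -0.4, 0, 0]]}}

```text
time_s: 9.65
tcp_pos: [0.5445, 0.1367, 0.0637]
ee_rot: [[0.995, 0.097, 0.006], [0.097, -0.995, 0.002], [0.006, -0.001, -1.0]]
wrist_force: [0.9, 0.1, 0.1]
gripper_width: 0.01
gripper_force: 0.0
```

>>> {"api": "servo_tool", "payload": {"targets": [[0, 0, -0.2, 0, 0], [0, 0, -0.4, 0, 0], [0, 0, -0.6, 0, 0], [0, 0, -0.75, 0, 0], [0, 0, -0.75, 0, 0]]}}

```text
time_s: 10.07
tcp_pos: [0.5395, 0.1352, 0.039]
ee_rot: [[0.995, 0.097, -0.002], [0.097, -0.995, -0.001], [-0.002, 0.001, -1.0]]
wrist_force: [0.5, -0.8, 0.3]
gripper_width: 0.01
gripper_force: 0.0
```

>>> {"api": "servo_tool", "payload": {"targets": [[0, 0, -0.03, 0, 0], [0, 0, -0.06, 0, 0], [0, 0, -0.09, 0, 0], [0, 0, -0.12, 0, 0], [0, 0, -0.12, 0, 0]]}}

```text
time_s: 10.48
tcp_pos: [0.5406, 0.1356, 0.0369]
ee_rot: [[0.995, 0.097, 0.001], [0.097, -0.995, 0.0], [0.001, -0.0, -1.0]]
wrist_force: [-0.7, -0.5, 2.5]
gripper_width: 0.007
gripper_force: 1.0
```

>>> {"api": "servo_tool", "payload": {"targets": [[0, 0, -0.03, 0, 0], [0, 0, -0.06, 0, 0], [0, 0, -0.09, 0, 0], [0, 0, -0.1, 0, 0], [0, 0, -0.1, 0, 0]]}}

```text
time_s: 10.9
tcp_pos: [0.5405, 0.1354, 0.0359]
ee_rot: [[0.995, 0.098, 0.001], [0.098, -0.995, -0.0], [0.001, 0.0, -1.0]]
wrist_force: [-4.8, -1.1, 16.2]
gripper_width: 0.003
gripper_force: 8.1
```

>>> {"api": "servo_tool", "payload": {"targets": [[0, 0, -0.03, 0, 0], [0, 0, -0.06, 0, 0], [0, 0, -0.09, 0, 0], [0, 0, -0.1, 0, 0], [0, 0, -0.1, 0, 0]]}}

```text
time_s: 11.32
tcp_pos: [0.5406, 0.1355, 0.0357]
ee_rot: [[0.995, 0.099, 0.001], [0.099, -0.995, -0.001], [0.001, 0.001, -1.0]]
wrist_force: [-11.8, -2.0, 33.9]
gripper_width: 0.001
gripper_force: 16.8
```

34 N with no further travel and the tip at foam level, so the free end seems home. Moving to the fixed-jaw end.

>>> {"api": "servo_tool", "payload": {"targets": [[0, 0, 0.4, 0, 0], [0, 0, 0.9, 0, 0], [-1.0, -0.1, 0.9, 0, 0], [-2.2, -0.22, 0.9, 0, 0], [-3.4, -0.34, 0.9, 0, 0]]}}

```text
time_s: 11.73
tcp_pos: [0.4376, 0.1251, 0.0573]
ee_rot: [[0.995, 0.096, 0.001], [0.096, -0.995, 0.001], [0.001, -0.001, -1.0]]
wrist_force: [-1.3, 0.1, -0.2]
gripper_width: 0.006
gripper_force: 0.0
```

>>> {"api": "servo_tool", "payload": {"targets": [[-0.75, -0.08, 0, 0, 0], [-0.75, -0.08, 0, 0, 0], [-0.75, -0.08, -0.2, 0, 0], [-0.75, -0.08, -0.4, 0, 0], [-0.75, -0.08, -0.4, 0, 0]]}}

```text
time_s: 12.15
tcp_pos: [0.4164, 0.123, 0.0442]
ee_rot: [[0.995, 0.096, -0.001], [0.096, -0.995, -0.001], [-0.001, 0.001, -1.0]]
wrist_force: [0.1, -0.1, 0.4]
gripper_width: 0.005
gripper_force: 0.0
```

>>> {"api": "servo_tool", "payload": {"targets": [[0, 0, -0.06, 0, 0], [0, 0, -0.12, 0, 0], [0, 0, -0.18, 0, 0], [0, 0, -0.22, 0, 0], [0, 0, -0.22, 0, 0]]}}

```text
time_s: 12.57
tcp_pos: [0.4159, 0.1228, 0.0385]
ee_rot: [[0.995, 0.097, -0.001], [0.097, -0.995, -0.0], [-0.001, 0.0, -1.0]]
wrist_force: [-0.2, -0.0, 1.3]
gripper_width: 0.002
gripper_force: 0.0
```

>>> {"api": "servo_tool", "payload": {"targets": [[0, 0, -0.03, 0, 0], [0, 0, -0.06, 0, 0], [0, 0, -0.09, 0, 0], [0, 0, -0.1, 0, 0], [0, 0, -0.1, 0, 0]]}}

```text
time_s: 12.98
tcp_pos: [0.4159, 0.1229, 0.0359]
ee_rot: [[0.995, 0.097, 0.0], [0.097, -0.995, -0.0], [0.0, 0.0, -1.0]]
wrist_force: [0.1, -0.5, 0.8]
gripper_width: 0.002
gripper_force: 0.4
```

>>> {"api": "servo_tool", "payload": {"targets": [[0, 0, -0.03, 0, 0], [0, 0, -0.06, 0, 0], [0, 0, -0.09, 0, 0], [0, 0, -0.1, 0, 0], [0, 0, -0.1, 0, 0]]}}

```text
time_s: 13.4
tcp_pos: [0.4159, 0.1229, 0.0357]
ee_rot: [[0.995, 0.099, 0.001], [0.099, -0.995, -0.0], [0.001, 0.0, -1.0]]
wrist_force: [-9.3, -1.2, 30.0]
gripper_width: 0.007
gripper_force: 15.2
```

>>> {"api": "servo_tool", "payload": {"targets": [[0, 0, -0.03, 0, 0], [0, 0, -0.05, 0, 0], [0, 0, -0.07, 0, 0], [0, 0, -0.07, 0, 0], [0, 0, -0.07, 0, 0]]}}

```text
time_s: 13.82
tcp_pos: [0.416, 0.123, 0.0355]
ee_rot: [[0.995, 0.1, 0.001], [0.1, -0.995, -0.001], [0.001, 0.001, -1.0]]
wrist_force: [-14.6, -1.6, 50.8]
gripper_width: 0.004
gripper_force: 25.3
```

>>> {"api": "servo_tool", "payload": {"targets": [[0, 0, 0.4, 0, 0], [0, 0, 0.9, 0, 0], [1.2, 0.12, 0.9, 0, 0], [2.4, 0.24, 0.9, 0, 0], [3.6, 0.36, 0.9, 0, 0]]}}

```text
time_s: 14.23
tcp_pos: [0.5253, 0.134, 0.0586]
ee_rot: [[0.995, 0.098, 0.001], [0.098, -0.995, 0.001], [0.002, -0.001, -1.0]]
wrist_force: [0.7, -0.4, -0.7]
gripper_width: 0.01
gripper_force: 0.0
```

>>> {"api": "servo_tool", "payload": {"targets": [[0.5, 0.05, 0, 0, 0], [0.5, 0.05, 0, 0, 0], [0.5, 0.05, -0.3, 0, 0], [0.5, 0.05, -0.5, 0, 0], [0.5, 0.05, -0.55, 0, 0]]}}

```text
time_s: 14.65
tcp_pos: [0.5364, 0.1343, 0.0394]
ee_rot: [[0.995, 0.097, -0.004], [0.097, -0.995, -0.002], [-0.004, 0.001, -1.0]]
wrist_force: [-0.2, -0.0, -0.1]
gripper_width: 0.007
gripper_force: 0.0
```

>>> {"api": "servo_tool", "payload": {"targets": [[0, 0, -0.05, 0, 0], [0, 0, -0.1, 0, 0], [0, 0, -0.13, 0, 0], [0, 0, -0.13, 0, 0], [0, 0, -0.13, 0, 0]]}}

```text
time_s: 15.07
tcp_pos: [0.5389, 0.1353, 0.0376]
ee_rot: [[0.995, 0.097, 0.0], [0.097, -0.995, 0.0], [0.0, -0.0, -1.0]]
wrist_force: [-0.6, 0.2, -0.5]
gripper_width: 0.005
gripper_force: 0.0
```

>>> {"api": "servo_tool", "payload": {"targets": [[0, 0, -0.04, 0, 0], [0, 0, -0.07, 0, 0], [0, 0, -0.1, 0, 0], [0, 0, -0.12, 0, 0], [0, 0, -0.12, 0, 0]]}}

```text
time_s: 15.48
tcp_pos: [0.5391, 0.1354, 0.0359]
ee_rot: [[0.995, 0.098, 0.001], [0.098, -0.995, -0.0], [0.001, 0.0, -1.0]]
wrist_force: [-4.5, -0.1, 13.7]
gripper_width: 0.005
gripper_force: 6.5
```

Both ends stay home: no contact until z = 0.036, which is foam level. I'll also press the jaw side of the fixed jaw. For that I rise, turn the gripper across so its body clears the lid, and look on the way.

>>> {"api": "servo_tool", "payload": {"targets": [[0, 0, 1.0, 0, 0], [0, 0, 2.3, 0, 0], [0, 0, 3.6, 0, 0], [0, 0, 4.9, 0, 0], [-0.5, 0, 5.7, 0, 0]]}}

```text
time_s: 15.9
tcp_pos: [0.527, 0.136, 0.2093]
ee_rot: [[0.995, 0.097, 0.008], [0.097, -0.995, 0.002], [0.008, -0.002, -1.0]]
wrist_force: [1.6, 0.7, 0.1]
gripper_width: 0.006
gripper_force: 0.0
```

>>> {"api": "servo_tool", "payload": {"targets": [[-1.0, 0, 0, 0, 0], [-2.2, 0, 0, 0, 0], [-3.4, 0, 0, 0, 0], [-4.4, 0, 0, 0, 0], [-4.4, 0, 0, 0, 0]]}}

```text
time_s: 16.32
tcp_pos: [0.3869, 0.1335, 0.2045]
ee_rot: [[0.995, 0.098, -0.003], [0.098, -0.995, 0.0], [-0.003, -0.0, -1.0]]
wrist_force: [0.1, -0.4, 0.1]
gripper_width: 0.006
gripper_force: 0.0
```

Run:
```python
from h import *
a=cap("wrist","w10.png")['pixels']; s=r.sense(); print(s['tcp_pos'],s['joints'].round(1))
im=np.zeros((600,800,3),np.uint8); im[:300,:400]=cv2.resize(a,(400,300))
im[:,400:]=cv2.resize(a[0:300,150:350],(400,600),interpolation=cv2.INTER_CUBIC)
cv2.imwrite('pics/v9.png',im[:,:,::-1])
```

```text
[0.38959322 0.13458414 0.20515101] [ 41.8   2.7 -30.4  -0.  -56.9  53.9]
```

View pics/v9.png

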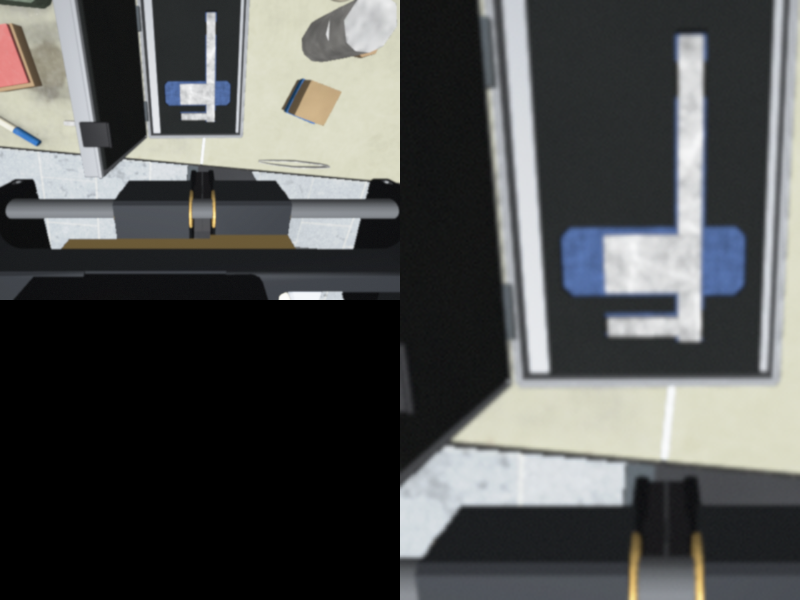

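The picture shows the calliper fully in the cut-out and level-looking. The slider is at (650,262), the fixed jaw at (640,326), and the beam end at (690,38). Pressing the fixed jaw with the gripper turned.

>>> {"api": "servo_tool", "payload": {"targets": [[0.2, 0.1, 0, -0.12, 0], [0.4, 0.2, 0, -0.24, 0], [0.6, 0.3, 0, -0.36, 0], [0.72, 0.41, 0, -0.48, 0], [0.72, 0.41, 0, -0.6, 0]]}}

```text
time_s: 16.78
tcp_pos: [0.4151, 0.1483, 0.2048]
ee_rot: [[0.873, -0.487, 0.001], [-0.487, -0.873, 0.0], [0.001, -0.001, -1.0]]
wrist_force: [-0.9, 0.2, -0.5]
gripper_width: 0.008
gripper_force: 0.0
```

>>> {"api": "servo_tool", "payload": {"targets": [[0, 0, 0, -0.12, 0], [0, 0, 0, -0.24, 0], [0, 0, 0, -0.36, 0], [0, 0, 0, -0.48, 0], [0, 0, 0, -0.6, 0]]}}

```text
time_s: 17.2
tcp_pos: [0.4144, 0.1477, 0.2047]
ee_rot: [[0.445, -0.895, 0.0], [-0.895, -0.445, 0.0], [0.0, -0.0, -1.0]]
wrist_force: [-0.1, -0.1, -0.8]
gripper_width: 0.006
gripper_force: 0.0
```

>>> {"api": "servo_tool", "payload": {"targets": [[0, 0, -0.8, -0.12, 0], [0, 0, -1.8, -0.24, 0], [0, 0, -3.0, -0.3, 0], [0, 0, -4.2, -0.3, 0], [0, 0, -5.0, -0.3, 0]]}}

```text
time_s: 17.62
tcp_pos: [0.4132, 0.1468, 0.0521]
ee_rot: [[0.166, -0.986, -0.002], [-0.986, -0.166, -0.001], [0.001, 0.002, -1.0]]
wrist_force: [-0.3, 1.2, 0.1]
gripper_width: 0.009
gripper_force: 0.0
```

>>> {"api": "servo_tool", "payload": {"targets": [[0, 0, -0.2, 0, 0], [0, 0, -0.4, 0, 0], [0, 0, -0.55, 0, 0], [0, 0, -0.6, 0, 0], [0, 0, -0.6, 0, 0]]}}

```text
time_s: 18.03
tcp_pos: [0.4143, 0.1481, 0.0376]
ee_rot: [[0.167, -0.986, 0.002], [-0.986, -0.167, 0.001], [-0.001, -0.002, -1.0]]
wrist_force: [-0.1, -0.0, 0.3]
gripper_width: 0.004
gripper_force: 0.0
```

>>> {"api": "servo_tool", "payload": {"targets": [[0, 0, -0.03, 0, 0], [0, 0, -0.06, 0, 0], [0, 0, -0.09, 0, 0], [0, 0, -0.12, 0, 0], [0, 0, -0.12, 0, 0]]}}

```text
time_s: 18.45
tcp_pos: [0.414, 0.148, 0.0352]
ee_rot: [[0.168, -0.986, 0.002], [-0.986, -0.168, 0.001], [-0.0, -0.002, -1.0]]
wrist_force: [-4.3, 0.2, 16.1]
gripper_width: 0.005
gripper_force: 8.2
```

>>> {"api": "servo_tool", "payload": {"targets": [[0, 0, -0.03, 0, 0], [0, 0, -0.05, 0, 0], [0, 0, -0.05, 0, 0], [0, 0, 0.3, 0, 0], [0, 0, 0.8, 0, 0]]}}

```text
time_s: 18.87
tcp_pos: [0.413, 0.1473, 0.0575]
ee_rot: [[0.167, -0.986, -0.001], [-0.986, -0.167, -0.0], [0.0, 0.001, -1.0]]
wrist_force: [0.3, 1.4, 0.3]
gripper_width: 0.006
gripper_force: 0.0
```

The jaw is home too. Now I locate the hinge from the case's rim in w10.

Run:
```python
from h import *
c=load("w10.png"); th=np.radians(5.8); e=np.array([np.cos(th),np.sin(th)]); n=np.array([-e[1],e[0]])
for uv in [(206,190),(339,191)]: p=onz(c,*uv,.023)[:2]; print(p.round(4),(p@e).round(4),(p@n).round(4))
t=load("top0.png")
for uv,z in [((212,170),.172),((218,245),.172),((276,176),.023),((280,242),.023)]: p=onz(t,*uv,z)[:2]; print(uv,p.round(4),(p@e).round(4),(p@n).round(4))
for h in (.1713,.1755): 
    q=.48*e+(h+.062)*n; print('behind-lid',q.round(4))
print(r.sense()['joints'].round(1))
```

```text
[0.3766 0.2213] 0.397 0.1821
[0.39   0.0723] 0.3953 0.0325
(212, 170) [0.5732 0.2502] 0.5955 0.191
(218, 245) [0.3727 0.2271] 0.3938 0.1883
(276, 176) [0.5877 0.0819] 0.593 0.0221
(280, 242) [0.386 0.066] 0.3907 0.0267
behind-lid [0.454  0.2806]
behind-lid [0.4535 0.2848]
[ 41.   18.  -38.3  -0.  -33.8 -31.4]
```

Hinge at n ≈ 0.18. Going up, over and behind the lid at (0.467, 0.291).

>>> {"api": "servo_tool", "payload": {"targets": [[0, 0, 1.2, 0, 0], [0, 0, 2.5, 0, 0], [0, 0, 3.8, 0, 0], [0, 0, 5.1, 0, 0], [0.1, 0, 6.2, 0, 0]]}}

```text
time_s: 19.28
tcp_pos: [0.4162, 0.1473, 0.2466]
ee_rot: [[0.168, -0.986, 0.003], [-0.986, -0.168, 0.002], [-0.002, -0.003, -1.0]]
wrist_force: [1.3, 0.6, 0.2]
gripper_width: 0.006
gripper_force: 0.0
```

>>> {"api": "servo_tool", "payload": {"targets": [[0.4, 1.1, 0.2, 0, 0], [0.8, 2.2, 0.2, 0, 0], [1.2, 3.3, 0.2, 0, 0], [1.6, 4.3, 0.2, 0, 0], [1.67, 4.78, 0.2, 0, 0]]}}

```text
time_s: 19.7
tcp_pos: [0.4679, 0.2939, 0.2491]
ee_rot: [[0.168, -0.986, 0.001], [-0.986, -0.168, 0.001], [-0.001, -0.001, -1.0]]
wrist_force: [0.2, 0.4, -0.1]
gripper_width: 0.005
gripper_force: 0.0
```

>>> {"api": "servo_tool", "payload": {"targets": [[0, 0, 0, 0, 0], [0, 0, -0.6, 0, 0], [0, 0, -1.4, 0, 0], [0, 0, -2.2, 0, 0], [0, 0, -2.8, 0, 0]]}}

```text
time_s: 20.12
tcp_pos: [0.4653, 0.2892, 0.1637]
ee_rot: [[0.166, -0.986, -0.002], [-0.986, -0.166, -0.001], [0.001, 0.002, -1.0]]
wrist_force: [0.6, 0.2, 0.1]
gripper_width: 0.005
gripper_force: 0.0
```

Run:
```python
from h import *
b=cap("scene","s11.png")['pixels'];  s=r.sense(); print(s['tcp_pos'],s['wrist_force'].round(1))
cv2.imwrite('pics/v10.png',cv2.resize(b[90:350,200:460],(600,600),interpolation=cv2.INTER_CUBIC)[:,:,::-1])
```

```text
[0.46362889 0.28790009 0.16017215] [-1.  -1.2 -3.1]
```

View pics/v10.png

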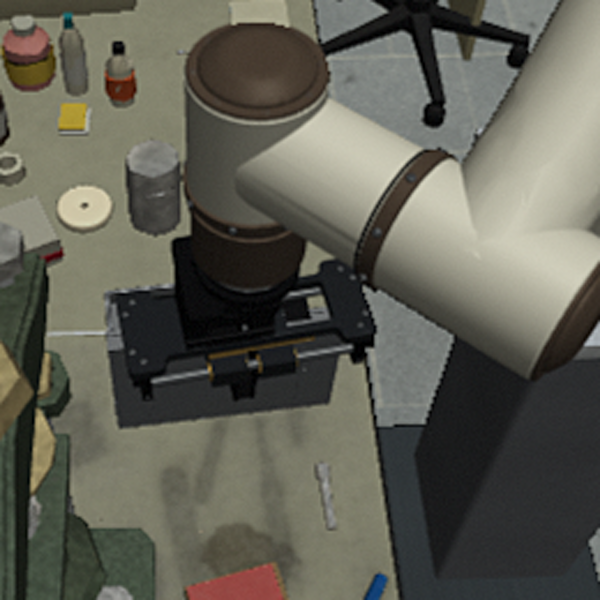

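The fingers (at ~240,385) are behind the upright lid. Drawing it over.

>>> {"api": "servo_tool", "payload": {"targets": [[0.02, -0.2, 0, 0, 0], [0.04, -0.4, 0, 0, 0], [0.06, -0.6, 0, 0, 0], [0.08, -0.8, 0, 0, 0], [0.1, -1.0, 0, 0, 0]]}}

```text
time_s: 20.58
tcp_pos: [0.4701, 0.2604, 0.1665]
ee_rot: [[0.167, -0.986, 0.002], [-0.986, -0.167, 0.002], [-0.002, -0.002, -1.0]]
wrist_force: [0.1, 1.2, -0.1]
gripper_width: 0.003
gripper_force: 0.4
```

>>> {"api": "servo_tool", "payload": {"targets": [[0.02, -0.2, 0, 0, 0], [0.04, -0.4, 0, 0, 0], [0.06, -0.6, 0, 0, 0], [0.08, -0.8, 0, 0, 0], [0.1, -1.0, 0, 0, 0]]}}

```text
time_s: 21.0
tcp_pos: [0.4728, 0.2304, 0.1652]
ee_rot: [[0.167, -0.986, 0.0], [-0.986, -0.167, 0.0], [-0.0, -0.0, -1.0]]
wrist_force: [0.5, -0.5, 0.5]
gripper_width: 0.005
gripper_force: 0.3
```

>>> {"api": "servo_tool", "payload": {"targets": [[0.02, -0.2, 0, 0, 0], [0.04, -0.4, 0, 0, 0], [0.06, -0.6, 0, 0, 0], [0.08, -0.8, 0, 0, 0], [0.1, -1.0, 0, 0, 0]]}}

```text
time_s: 21.42
tcp_pos: [0.4755, 0.2002, 0.165]
ee_rot: [[0.167, -0.986, -0.0], [-0.986, -0.167, -0.0], [0.0, 0.001, -1.0]]
wrist_force: [0.1, 0.8, 0.5]
gripper_width: 0.001
gripper_force: 0.1
```

>>> {"api": "servo_tool", "payload": {"targets": [[0.02, -0.2, 0, 0, 0], [0.04, -0.4, 0, 0, 0], [0.06, -0.6, 0, 0, 0], [0.08, -0.8, 0, 0, 0], [0.1, -1.0, 0, 0, 0]]}}

```text
time_s: 21.83
tcp_pos: [0.4786, 0.1702, 0.1652]
ee_rot: [[0.167, -0.986, -0.0], [-0.986, -0.167, -0.0], [0.0, 0.0, -1.0]]
wrist_force: [-0.4, 0.3, -0.1]
gripper_width: 0.009
gripper_force: 0.0
```

>>> {"api": "servo_tool", "payload": {"targets": [[0.02, -0.2, -0.1, 0, 0], [0.04, -0.4, -0.2, 0, 0], [0.06, -0.6, -0.3, 0, 0], [0.08, -0.8, -0.3, 0, 0], [0.08, -0.8, -0.3, 0, 0]]}}

```text
time_s: 22.25
tcp_pos: [0.4807, 0.1457, 0.1557]
ee_rot: [[0.166, -0.986, -0.001], [-0.986, -0.166, -0.001], [0.001, 0.001, -1.0]]
wrist_force: [0.7, 0.5, 1.3]
gripper_width: 0.006
gripper_force: 0.0
```

Run:
```python
from h import *
s=r.sense(); print(s['tcp_pos'],s['wrist_force'].round(1))
a,b=load("s11.png")['pixels'].astype(int),cap("scene","s12.png")['pixels'].astype(int)
# dark-grey lid pixels: rows for column band in front of lid's base
for u in (255,270,330,340): print(u,'before',a[200:280:6,u].mean(1).round().astype(int).tolist(),'now',b[200:280:6,u].mean(1).round().astype(int).tolist())
```

```text
[0.48072121 0.14572184 0.15573336] [0.7 0.5 1.3]
255 before [123, 124, 121, 26, 26, 29, 29, 32, 27, 47, 46, 45, 41, 121] now [0, 108, 107, 107, 106, 106, 105, 106, 104, 103, 104, 103, 65, 118]
270 before [127, 125, 123, 14, 29, 28, 32, 32, 32, 133, 44, 47, 41, 121] now [147, 106, 107, 106, 106, 106, 106, 104, 103, 104, 104, 95, 123, 117]
330 before [20, 103, 24, 40, 16, 81, 23, 53, 40, 45, 44, 76, 104, 98] now [106, 110, 106, 106, 106, 104, 103, 104, 103, 100, 34, 102, 97, 95]
340 before [127, 29, 29, 43, 118, 27, 50, 135, 43, 46, 44, 125, 117, 120] now [118, 119, 118, 122, 118, 117, 117, 99, 102, 102, 97, 116, 114, 115]
```

The lid's top face now shows to the scene camera (grey 106 in place of dark), so it is past the balance point. I'll lift away and let it sink.

>>> {"api": "servo_tool", "payload": {"targets": [[0, 0, 0.5, 0, 0], [0, 0, 1, 0, 0], [0, 0, 1.5, 0, 0], [0, 0, 1.5, 0, 0], [0, 0, 1.5, 0, 0]]}}

```text
time_s: 22.72
tcp_pos: [0.4813, 0.1473, 0.2018]
ee_rot: [[0.167, -0.986, 0.002], [-0.986, -0.167, 0.001], [-0.001, -0.002, -1.0]]
wrist_force: [0.1, 1.0, -0.8]
gripper_width: 0.004
gripper_force: 0.0
```

>>> {"api": "servo_tool", "payload": {"targets": [[0, 0, 0, 0, 0], [0, 0, 0, 0, 0], [0, 0, 0, 0, 0], [0, 0, 0, 0, 0], [0, 0, 0, 0, 0]]}}

```text
time_s: 23.13
tcp_pos: [0.4808, 0.1468, 0.2007]
ee_rot: [[0.167, -0.986, -0.001], [-0.986, -0.167, -0.001], [0.0, 0.001, -1.0]]
wrist_force: [-0.0, 0.2, 0.1]
gripper_width: 0.003
gripper_force: 0.0
```

```bash
cat > lid.py <<'E'
from h import *
import sys
n=sys.argv[1]; b=cap("scene",n)['pixels']; m=b.astype(int); g=m.mean(2)
L=cv2.cvtColor(b,cv2.COLOR_RGB2LAB).astype(int)
for u in (250,262,340,350): print(u,[(int(g[v,u]),int(L[v,u,2])) for v in range(206,284,5)])
t=cap("top",n+"t.png")['pixels']; print('top row210',t[210,205:300].mean(1).round().astype(int).tolist()); s=r.sense(); print(s['time_s'],s['tcp_pos'].round(4))
E
python3 lid.py s13.png
```

```text
250 [(122, 139), (103, 135), (103, 126), (106, 128), (103, 127), (105, 128), (104, 128), (106, 127), (105, 127), (108, 128), (113, 127), (95, 125), (68, 129), (109, 139), (118, 139), (115, 138)]
262 [(121, 139), (104, 127), (106, 128), (105, 127), (90, 128), (112, 127), (104, 128), (121, 127), (95, 128), (116, 128), (109, 127), (112, 127), (55, 128), (57, 130), (120, 139), (118, 139)]
340 [(121, 140), (121, 140), (120, 140), (122, 139), (121, 139), (160, 131), (119, 138), (120, 138), (105, 136), (109, 129), (85, 125), (98, 136), (116, 139), (117, 138), (116, 138), (113, 137)]
350 [(126, 140), (120, 140), (119, 140), (121, 140), (117, 139), (178, 124), (123, 138), (114, 138), (117, 138), (117, 138), (115, 139), (115, 138), (120, 138), (119, 139), (120, 138), (118, 138)]
top row210 [187, 186, 183, 182, 184, 179, 175, 174, 176, 171, 169, 165, 165, 163, 163, 162, 158, 152, 152, 151, 144, 142, 140, 130, 123, 117, 117, 111, 101, 94, 77, 92, 87, 75, 77, 78, 86, 78, 76, 45, 39, 25, 27, 23, 26, 32, 43, 55, 64, 59, 58, 53, 52, 28, 55, 58, 56, 46, 40, 101, 139, 139, 139, 135, 141, 136, 140, 143, 136, 140, 137, 91, 83, 125, 124, 125, 124, 125, 122, 119, 125, 124, 125, 123, 122, 123, 121, 123, 123, 123, 124, 122, 118, 120, 125]
23.2333 [0.4809 0.1469 0.2009]
```

>>> {"api": "servo_tool", "payload": {"targets": [[0, 0, 0, 0, 0], [0, 0, 0, 0, 0], [0, 0, 0, 0, 0], [0, 0, 0, 0, 0], [0, 0, 0, 0, 0]]}}

```text
time_s: 23.65
tcp_pos: [0.481, 0.1469, 0.2012]
ee_rot: [[0.167, -0.986, 0.0], [-0.986, -0.167, -0.0], [0.0, -0.0, -1.0]]
wrist_force: [-0.7, 0.8, -0.0]
gripper_width: 0.001
gripper_force: 0.0
```

>>> {"api": "servo_tool", "payload": {"targets": [[0, 0, 0, 0, 0], [0, 0, 0, 0, 0], [0, 0, 0, 0, 0], [0, 0, 0, 0, 0], [0, 0, 0, 0, 0]]}}

```text
time_s: 24.07
tcp_pos: [0.481, 0.1469, 0.2012]
ee_rot: [[0.167, -0.986, 0.0], [-0.986, -0.167, 0.0], [-0.0, -0.0, -1.0]]
wrist_force: [-0.8, -0.2, -0.2]
gripper_width: 0.001
gripper_force: 0.0
```

>>> {"api": "servo_tool", "payload": {"targets": [[0, 0, 0, 0, 0], [0, 0, 0, 0, 0], [0, 0, 0, 0, 0], [0, 0, 0, 0, 0], [0, 0, 0, 0, 0]]}}

```text
time_s: 24.48
tcp_pos: [0.481, 0.1469, 0.2011]
ee_rot: [[0.167, -0.986, -0.0], [-0.986, -0.167, -0.0], [0.0, 0.0, -1.0]]
wrist_force: [0.8, -0.3, 0.6]
gripper_width: 0.004
gripper_force: 0.0
```

```bash
python3 lid.py s14.png
```

```text
250 [(120, 139), (102, 135), (105, 127), (105, 127), (104, 128), (106, 128), (104, 127), (105, 127), (106, 128), (109, 127), (115, 126), (98, 126), (66, 129), (109, 138), (118, 139), (115, 137)]
262 [(119, 139), (104, 127), (104, 127), (105, 127), (90, 126), (111, 127), (103, 126), (119, 128), (95, 127), (114, 127), (108, 127), (112, 128), (57, 127), (56, 131), (120, 139), (117, 138)]
340 [(121, 139), (119, 139), (119, 140), (120, 139), (120, 140), (161, 131), (121, 138), (121, 138), (108, 136), (110, 129), (86, 125), (98, 137), (115, 138), (117, 139), (118, 138), (113, 137)]
350 [(126, 140), (120, 141), (120, 139), (120, 140), (117, 140), (178, 126), (123, 138), (116, 137), (118, 138), (116, 138), (116, 138), (116, 138), (120, 139), (115, 139), (119, 138), (117, 138)]
top row210 [185, 186, 185, 179, 182, 178, 174, 174, 171, 171, 167, 168, 167, 165, 164, 160, 154, 150, 152, 147, 143, 138, 138, 134, 122, 120, 116, 109, 102, 92, 79, 87, 79, 82, 80, 84, 85, 79, 81, 49, 38, 34, 20, 10, 23, 34, 50, 61, 51, 56, 54, 52, 54, 29, 58, 53, 55, 48, 38, 109, 143, 141, 142, 140, 134, 135, 137, 141, 134, 134, 137, 95, 87, 124, 124, 127, 121, 124, 125, 124, 123, 123, 122, 126, 124, 121, 124, 127, 120, 123, 119, 119, 120, 119, 120]
24.5833 [0.481  0.1469 0.2012]
```

The scene is static, so the lid has either shut or stalled. I'll touch its free-edge side gently: contact at a tip height of 0.041 means shut.

>>> {"api": "servo_tool", "payload": {"targets": [[0.06, -0.6, -0.2, 0, 0], [0.12, -1.24, -1.0, 0, 0], [0.12, -1.24, -2.0, 0, 0], [0.12, -1.24, -2.8, 0, 0], [0.12, -1.24, -3.4, 0, 0]]}}

```text
time_s: 25.0
tcp_pos: [0.4837, 0.1089, 0.0973]
ee_rot: [[0.166, -0.986, -0.002], [-0.986, -0.166, -0.001], [0.0, 0.002, -1.0]]
wrist_force: [0.4, -0.1, -0.2]
gripper_width: 0.006
gripper_force: 0.0
```

>>> {"api": "servo_tool", "payload": {"targets": [[0, 0, -0.3, 0, 0], [0, 0, -0.6, 0, 0], [0, 0, -0.9, 0, 0], [0, 0, -1.15, 0, 0], [0, 0, -1.2, 0, 0]]}}

```text
time_s: 25.42
tcp_pos: [0.4843, 0.1097, 0.0624]
ee_rot: [[0.167, -0.986, -0.001], [-0.986, -0.167, -0.0], [0.0, 0.001, -1.0]]
wrist_force: [-0.3, -0.3, 0.3]
gripper_width: 0.003
gripper_force: 0.0
```

>>> {"api": "servo_tool", "payload": {"targets": [[0, 0, -0.04, 0, 0], [0, 0, -0.08, 0, 0], [0, 0, -0.12, 0, 0], [0, 0, -0.16, 0, 0], [0, 0, -0.16, 0, 0]]}}

```text
time_s: 25.83
tcp_pos: [0.4846, 0.1098, 0.0585]
ee_rot: [[0.167, -0.986, 0.0], [-0.986, -0.167, 0.0], [-0.0, -0.0, -1.0]]
wrist_force: [-0.8, -0.9, 0.7]
gripper_width: 0.004
gripper_force: 0.0
```

>>> {"api": "servo_tool", "payload": {"targets": [[0, 0, -0.04, 0, 0], [0, 0, -0.08, 0, 0], [0, 0, -0.1, 0, 0], [0, 0, -0.1, 0, 0], [0, 0, -0.1, 0, 0]]}}

```text
time_s: 26.25
tcp_pos: [0.4848, 0.1098, 0.0582]
ee_rot: [[0.169, -0.986, 0.001], [-0.986, -0.169, -0.0], [0.0, -0.001, -1.0]]
wrist_force: [-5.9, -0.5, 20.1]
gripper_width: 0.004
gripper_force: 9.9
```

>>> {"api": "servo_tool", "payload": {"targets": [[0, 0, 0.5, 0, 0], [0, 0, 1.5, 0, 0], [0, 0, 2.7, 0, 0], [0, 0, 4.0, 0, 0], [0, 0, 5.0, 0, 0]]}}

```text
time_s: 26.67
tcp_pos: [0.4851, 0.1098, 0.2086]
ee_rot: [[0.168, -0.986, 0.003], [-0.986, -0.168, 0.001], [-0.001, -0.003, -1.0]]
wrist_force: [0.4, 1.3, -0.2]
gripper_width: 0.007
gripper_force: 0.0
```

>>> {"api": "servo_tool", "payload": {"targets": [[0, 0, 0, 0, 0], [0, 0, 0, 0, 0], [0, 0, 0, 0, 0], [0, 0, 0, 0, 0], [0, 0, 0, 0, 0]]}}

```text
time_s: 27.08
tcp_pos: [0.4839, 0.1093, 0.2039]
ee_rot: [[0.167, -0.986, -0.003], [-0.986, -0.167, -0.002], [0.001, 0.003, -1.0]]
wrist_force: [-0.4, 0.8, -0.2]
gripper_width: 0.009
gripper_force: 0.0
```

Firm contact came at a tip height of 0.0412 m, which is exactly the shut lid. The arm is clear, so I'm handing in.

```bash
python3 -c "
from station import r
print(r.finish_job())"
```

```text
the job is handed in; nothing more can be done
None
```

The calliper is in its cut-out, pressed home at the free end, the fixed-jaw end and the jaw itself. The lid is shut (firm contact at its shut height, 41 mm), and the job was handed in at about 27 s with the arm clear; its result was not shown.

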